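Pack the sharpening hones in their screw-top case

ROBOT

A 7-joint arm with a two-finger parallel gripper is mounted at the origin on a cart in front of the work surface, level with it; the furniture and walls round the work are solid. World frame = base frame: x ahead of the robot, y to its left, z up, the work surface at z = 0. Lengths are in m, angles in degrees, forces in N, time in s.
With the tool pointing down it reaches from about 0.4 to 0.875 m from the base axis. Payload 19.3 kg.
Tool frame: the origin (TCP) lies on the mounting face of the last link; the fingertips stand 173 mm ahead of it and the grasp point (between the pads) lies 155 mm ahead of it; z points along the fingers, y is the line along which they close (so a half turn about z gives the same grasp; the last joint's range is limited). The gripper opens to 85 mm and grips with 20 to 120 N. Pads are 22 mm wide; open, the fingers measure 114 mm over their backs; the gripper's body (76 mm by 85 mm) begins 54 mm behind the grasp point. The pads swing forward as they close: fully open they stand 13 mm farther back than shut.
Start: joints at [73.155, 29.874, -2.08, 91.645, 1.215, 58.505, -6.463], TCP at [0.139, -0.609, 0.405] pointing down, gripper open.
Joint ranges: [-166.77, 166.77], [-17.47, 122.26], [-85.68, 81.53], [9.62, 139.38], [-72.42, 252.41], [9.2, 110.78], [-144.41, 144.41]. Speed limits (degrees/s): [108.29, 108.29, 136.94, 136.94, 172.46, 172.46, 172.46].

INTERFACE

Orientations are given as [roll, pitch, yaw] about the fixed x, y, z axes, in that order (R = Rz(yaw) Ry(pitch) Rx(roll)).
In Python, from rig import telemetry, cams, arm gives the robot as it stands.
- The arm moves only by the tool step_arm, never from a script. Its argument "steps" is a list that holds one entry, the list of rows, each a list of 7 numbers: the turn, a rotation vector about the tool's x, y, z in degrees, then the shift along the tool's x, y, z in m, then the closure, from 0 (fully open) to 1 (shut). In form: [[[rx, ry, rz, x, y, z, jaw], ...]]. A call has exactly 8 rows; each row shifts and turns the commanded pose from where the row before left it, along the tool's axes as they then stand; what a row does not reach is not made up. A row lasts 1/10 s, in which the tool goes at most 50 mm and 8.59 degrees, less where a joint would pass 70% of its speed; a pose out of reach is approached as far as the arm can. A call with a gripper value outside its range is refused whole. The fingers move at their own pace and stop on an object; "newtons" is the grip in N (left out, the last holds). Time passes only in rows, so rows that do not move let the fingers close, or fill a call up. It gives the time, the measured TCP pose, the force, the opening and the grip force at its end, in the units of the state.
- telemetry.state(): the state, without advancing time (a new reading comes with each control period).
- cams.grab_frame(name): name is "side" or "top" or "wrist"; returns the picture (400x640x3 uint8, red, green, blue); there is no depth.
- cams.calibration(name): a dict with "camera_matrix" (3x3 intrinsics, pixels), "T" (4x4, takes a point from camera to world coordinates). Camera axes: x right, y up, looking along -z (the intrinsics and any distortion apply to the point x, -y, -z); pixel columns grow to the right and rows downward; lengths in m; the calibration is good to about 2 mm. A picture is of the moment at which its call begins: read the wrist's pose just before it. calibration takes no time and is no camera call; for the wrist camera it gives the pose at the moment of the call.
- arm.hand_in(): hands the job in; it is judged then, once.
Trained networks look in the newest picture that a camera, given by its name, has taken for a name from the list of things; names that differ only in an ending like _2 or _b are one class to them, and where a whole thing is asked for, a point or a joint stands for the part that bears it (a point fixed in the world has none). Each returns a list of dicts, best first, with "score" (0 to 1); they miss things now and then, are a little off and sometimes report something else, mostly with a low value. They report only what shows in the picture. A call takes as long as a camera call. They do not tell look-alikes from the thing itself.
- cams.boxes_of(name, camera): "extent" ([centre column, centre row, width, height] as shares, 0 to 1, of the picture: columns of its width, rows of its height, round what is visible of it).
The state is a dict: "time_s": time; "joints": joint angles; "joint_velocities": joint speeds; "tau": joint torques, N m; "tcp_pos": TCP position; "ee_rot": TCP orientation; "ft_force": force on the tool from outside, world axes, zero at the start; "moment": the same for the moment, N m; "grip_width": finger opening in m; "gripper_force": force on a finger pad.
Only numpy, scipy, OpenCV 4.12 (cv2) and the standard library are available. Lean on these libraries where they do the work, as an engineer would, in place of code of your own. Each camera call takes 0.05 s, during which the arm holds its last target. There are 200 camera calls.

TASK

Unscrew the orange cover from the grey case and stand it rim down on the cork mat, then take the two or three sharpening hones out of the drying rack and slide each fully home into a slot of its own in the case. Then set the cover back with its white ticks in line with the white ticks on the case's foot, so that it rests on the thread, turn it back (anticlockwise) until it drops into the thread, and screw it forward until its rim is fully down on the foot. Leave the other things on the table where they are.

Things in the scene. Friction and masses are not known exactly. Their poses are not given: they have to be found in the camera images.
- case: grey storage case, fixed: square foot 124 x 124 x 40 mm, on it a round neck 82 mm across, top at z = 70, with a coarse three-start thread 94 mm across. Origin: centre of the underside, z up. Three upright slots open in the neck's top at x = 0, y = -22, 0, +22 mm, each 39 mm along x, 15 mm along y, floor at z = 10. White ticks on the foot at 0, 120, 240 degrees from its x axis
- case_top (a point): centre of the neck's top, 70 mm above the case's origin. Clockwise from above screws the cover forward. Set on ticks to ticks (any with any, +-30 degrees) it rests on the thread, barred by a stop from going far forward; turned back 45 to 65 degrees anticlockwise of the ticks it drops 10 mm (there it also lifts off); forward to 25 degrees past the ticks (stop at 37) it sinks 4 mm more, to the foot
- cover_grip (a point): centre of the black grip bar on the loose orange cover: bar 64 mm along the cover's x, 22 mm thick along its y, 26 mm high. The point lies on the cover's axis, 98 mm above its rim, z up. Height of the point over the case's origin: 152 mm resting on the thread, 142 dropped in, 138 fully screwed down
- cover_rim (a point): centre of the cover's open lower rim (starts screwed down on the case); axes as cover_grip. An upside-down cup 104 mm across (dark steel rim 107), 85 mm high without the bar, inside 97 mm wide and 80 mm deep, 0.22 kg; three lugs inside the rim reach in to 85 mm; white ticks above them on skirt and top, at 0, 120, 240 degrees from the cover's x axis
- mat: thin cork mat on the table, fixed, 160 x 160 x 2 mm, for the cover to stand on; origin at the centre of its underside
- rack: wooden drying rack, fixed: block 80 x 170 x 50 mm, origin at the centre of the underside; four loose slots 40 mm deep in a row along its y axis at y = -60, -20, +20, +60 mm (z = 50 mm is its top). A hone may stand in each
- red_mid (a point): the sharpening hone with the red handle, 36 mm (its x) x 12 mm (its y) x 105 mm (its z, upright), 0.09 kg, handle the upper 46 mm; the point is its centre, half-way up; it starts upright in the rack, 65 mm standing out. Slid fully home in the case its centre is 62.5 mm above the case's origin and 45 mm stand out of the neck. May be absent
- blue_mid (a point): the sharpening hone with the blue handle, 36 mm (its x) x 12 mm (its y) x 105 mm (its z, upright), 0.09 kg, handle the upper 46 mm; the point is its centre, half-way up; it starts upright in the rack, 65 mm standing out. Slid fully home in the case its centre is 62.5 mm above the case's origin and 45 mm stand out of the neck. May be absent
- green_mid (a point): the sharpening hone with the green handle, 36 mm (its x) x 12 mm (its y) x 105 mm (its z, upright), 0.09 kg, handle the upper 46 mm; the point is its centre, half-way up; it starts upright in the rack, 65 mm standing out. Slid fully home in the case its centre is 62.5 mm above the case's origin and 45 mm stand out of the neck. May be absent
- yellow_mid (a point): the sharpening hone with the yellow handle, 36 mm (its x) x 12 mm (its y) x 105 mm (its z, upright), 0.09 kg, handle the upper 46 mm; the point is its centre, half-way up; it starts upright in the rack, 65 mm standing out. Slid fully home in the case its centre is 62.5 mm above the case's origin and 45 mm stand out of the neck. May be absent
- tape_rule: bystander, not to be moved: yellow tape measure, 33 x 86 x 65 mm, beyond the case; origin at the centre of its underside
- tin_box: bystander, not to be moved: small blue tin, 57 x 81 x 29 mm, beyond the case; origin at the centre of its underside
Things that resemble listed ones, but are neither listed nor needed, are in the scene too. What is shaped like the part that bears green_mid but purple is not meant.

How it is judged:
By the outcome, as a careful person would: the job done as asked, in the order asked, and still so for the second after the job is handed in, with the robot touching nothing.
Of hone_red, hone_blue, hone_green, hone_yellow only 2 to 3 are there at a start; the rules pass over those that are not, and their reading is None.
At some moment in a run one of cover may be knocked a few centimetres aside while the robot is not near it.
It also fails if it takes over 200 s, if anything falls off the work surface, if the arm or the gripper's body presses on something with over 40 N, if the wrist force passes 120 N, or if a joint passes its speed limit or range.

## Working session

There is one attempt and no reset: what is moved stays moved. The work goes in short steps, Python scripts to look and compute and a tool call to move; the robot and the scene stay as the last step left them, time stands still between calls to the robot, and variables do not carry over. Pictures are saved under pics/ and viewed, at most 14 in all, crops included, and the job is handed in when it is done.

Besides the shell and the picture viewer there is one more tool, called after "Call:" by a JSON object that holds its "name" and its "arguments", one argument or row to a line. step_arm: Moves the arm, as the interface text tells. Its arguments: {"type":"object","properties":{"steps":{"type":"array","items":{"type":"array","items":{"type":"array","items":{"type":"number"}}}},"newtons":{"type":"number"}},"required":["steps"]}

```bash
ls; mkdir -p pics
python3 - <<'E'
from rig import telemetry,cams
import cv2,json
print(telemetry.state())
for n in("top","side"):
    im=cams.grab_frame(n); cv2.imwrite(f"pics/{n}0.png",im[:,:,::-1])
    c=cams.calibration(n); print(n,c)
    for k in("case","cover_grip","mat","rack","red_mid","blue_mid","green_mid","yellow_mid"):
        print(k,[( [round(a*b) for a,b in zip(d["extent"],(640,400,640,400))],round(d["score"],2)) for d in cams.boxes_of(k,n)][:4])
E
```

```text
pics
{'time_s': 0.0, 'joints': array([73.15459026, 29.91038762, -2.08175956, 91.67289734,  1.2152045 ,
       58.50522693, -6.46399054]), 'joint_velocities': array([-0.05746981, -0.05775771,  0.00108747,  0.08798916, -0.04027167,
       -0.11497949, -0.0726873 ]), 'tau': array([ 3.48622561e-03, -9.27117348e+01,  1.98216900e+00, -3.69927371e+01,
        1.81433593e-02,  8.30807170e-03,  4.06058734e-05]), 'tcp_pos': array([ 0.13866427, -0.60928301,  0.40411769]), 'ee_rot': array([-1.79933756e+02,  5.03482198e-03,  1.28222214e+01]), 'ft_force': array([0.25850698, 0.63222682, 0.25219947]), 'moment': array([ 0.00132077,  0.00526371, -0.0521448 ]), 'gripper_force': 0.0, 'grip_width': 0.08549960403533825}
top {'camera_matrix': array([[458.00395518,   0.        , 322.05653214],
       [  0.        , 458.00395518, 202.65832922],
       [  0.        ,   0.        ,   1.        ]]), 'T': array([[ 2.55711047e-02,  9.84779242e-01, -1.71918476e-01,
         3.06245958e-01],
       [-9.99662395e-01,  2.59822286e-02,  1.41274238e-04,
         4.47806086e-02],
       [ 4.60594909e-03,  1.71856823e-01
[... 585 characters left out ...]
   [  0.        , 443.14934667, 201.64530884],
       [  0.        ,   0.        ,   1.        ]]), 'T': array([[-0.99843388, -0.00390334,  0.05580816,  0.63366153],
       [ 0.05267498, -0.40162152,  0.91428962,  1.20165039],
       [ 0.01884497,  0.91579742,  0.40119814,  0.64141262],
       [ 0.        ,  0.        ,  0.        ,  1.        ]])}
case [([350, 231, 41, 24], 0.57)]
cover_grip [([357, 213, 42, 44], 0.82)]
mat [([326, 203, 24, 21], 0.63), ([355, 211, 39, 47], 0.45)]
rack [([360, 287, 55, 58], 0.9)]
red_mid [([348, 250, 13, 23], 0.8)]
blue_mid []
green_mid [([363, 268, 15, 30], 0.58), ([304, 253, 12, 18], 0.58), ([300, 246, 14, 33], 0.16)]
yellow_mid [([370, 276, 15, 24], 0.8)]
```

Run:
```python
import cv2,numpy as np
a=cv2.imread("pics/top0.png")[120:300,180:480]; b=cv2.imread("pics/side0.png")[150:350,240:480]
a=cv2.resize(a,(500,300),interpolation=cv2.INTER_CUBIC);
b=cv2.resize(b,(360,300),interpolation=cv2.INTER_CUBIC)
a=cv2.resize(cv2.imread("pics/top0.png")[140:270,190:450],(800,400),interpolation=cv2.INTER_CUBIC)
cv2.imwrite("pics/a.png",a); cv2.imwrite("pics/b.png",cv2.resize(cv2.imread("pics/side0.png")[160:330,260:460],(700,595),interpolation=cv2.INTER_CUBIC))
```

```text
(no output)
```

View pics/a.png

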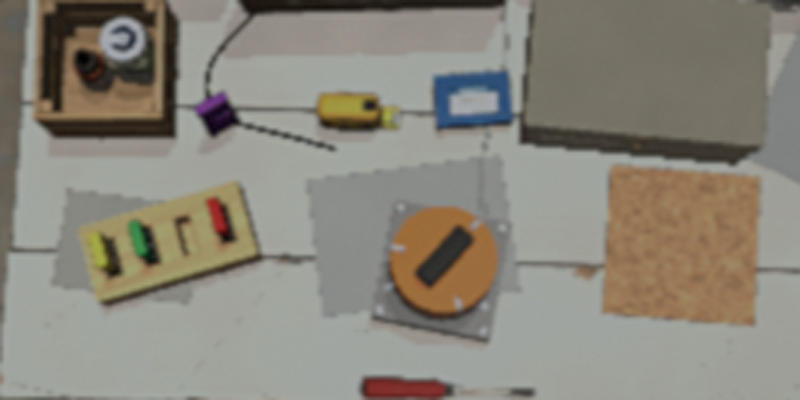

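View pics/b.png

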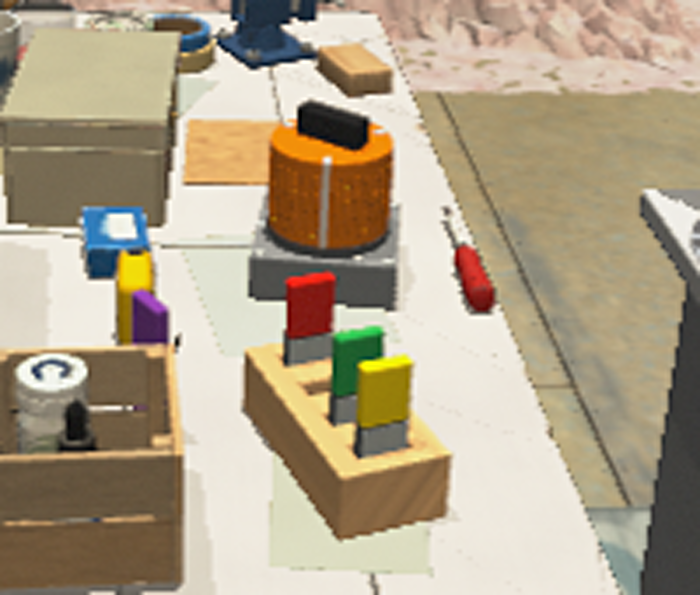

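The top view shows the rack with yellow, green and red hones in crop pixels (100,252), (143,240) and (220,218). Its third slot is empty. The purple look-alike at (217,113) stands on its own. The cover and case are at (445,258) and the mat at (683,245), with a tall box beyond the mat.

```bash
cat > h.py <<'E'
from rig import telemetry,cams
import numpy as np,cv2
from scipy.spatial.transform import Rotation as Ro
def ray(n,px,cal=None):
    c=cal or cams.calibration(n);K=c["camera_matrix"];T=np.array(c["T"])
    u=np.linalg.inv(K)@[px[0],px[1],1]; d=T[:3,:3]@[u[0],-u[1],-u[2]]
    return T[:3,3],d
def at(n,px,z,cal=None):
    o,d=ray(n,px,cal); return (o+d*(z-o[2])/d[2])[:3]
def proj(n,p,cal=None):
    c=cal or cams.calibration(n);T=np.array(c["T"]);q=T[:3,:3].T@(np.array(p)-T[:3,3])
    v=c["camera_matrix"]@[q[0],-q[1],-q[2]]; return v[:2]/v[2]
def go(x,y,zg,yaw,pos=None,rot=None):
    """from state to grasp point (x,y,zg), tool down; yaw = world angle of tool x.  prints tool-frame shift & turn"""
    s=telemetry.state(); R=Ro.from_euler("xyz",s["ee_rot"],degrees=True)
    t=np.array([x,y,zg+.155]); Rt=Ro.from_euler("xyz",[180,0,yaw],degrees=True)
    dw=t-s["tcp_pos"]
    print("shift tool-now",R.inv().apply(dw).round(4),"shift tool-target",Rt.inv().apply(dw).round(4),"turn",(R.inv()*Rt).as_rotvec(degrees=True).round(2),"tcp",s["tcp_pos"].round(4),"yaw",s["ee_rot"].round(2),"j",s["joints"].round(0),"t",round(s["time_s"],2))
E
python3 - <<'E'
from h import *
f=lambda x,y:(190+x/3.077,140+y/3.077)
for n,px,z in[("mat",f(683,245),.002),("bar a",f(418,282),.151),("bar b",f(471,230),.151),("cover top",f(444,259),.125),
 ("y",f(100,232),.115),("g",f(137,222),.115),("r",f(214,200),.115),("rack1",f(240,182),.05),("rack2",f(80,230),.05),("rack3",f(100,290),.05),("rack4",f(260,247),.05),
 ("foot1",f(393,200),.04),("foot2",f(510,222),.04),("foot3",f(490,328),.04),("foot4",f(374,316),.04),
 ("tk1",f(397,247),.125),("tk2",f(475,222),.125),("tk3",f(458,305),.125),
 ("m1",f(610,165),.0),("m2",f(760,178),0),("m3",f(754,323),0),("m4",f(604,312),0)]:
    print(n,at("top",px,z).round(3))
go(.63,.0,.3,0)
E
```

```text
mat [ 0.515 -0.249  0.002]
bar a [0.452 0.031 0.151]
bar b [ 0.503 -0.018  0.151]
cover top [0.478 0.007 0.125]
y [0.497 0.342 0.115]
g [0.508 0.307 0.115]
r [0.532 0.233 0.115]
rack1 [0.562 0.216 0.05 ]
rack2 [0.508 0.377 0.05 ]
rack3 [0.447 0.353 0.05 ]
rack4 [0.495 0.192 0.05 ]
foot1 [0.549 0.058 0.04 ]
foot2 [ 0.529 -0.063  0.04 ]
foot3 [ 0.42  -0.044  0.04 ]
foot4 [0.429 0.074 0.04 ]
tk1 [0.489 0.052 0.125]
tk2 [ 0.515 -0.023  0.125]
tk3 [ 0.434 -0.008  0.125]
m1 [ 0.6   -0.172  0.   ]
m2 [ 0.59  -0.332  0.   ]
m3 [ 0.435 -0.323  0.   ]
m4 [ 0.443 -0.166  0.   ]
shift tool-now [ 0.6143 -0.4852 -0.0503] shift tool-target [ 0.4913 -0.6094 -0.0503] turn [-0.    0.   12.82] tcp [ 0.1387 -0.6094  0.4047] yaw [-180.      0.     12.82] j [73. 30. -2. 92.  1. 59. -6.] t 0.9
```

Call:
{"name": "step_arm", "arguments": {
  "steps": [
    [[0, 0, 0, 0.0293, -0.0327, -0.003, 0], [0, 0, 0, 0.0293, -0.0327, -0.003, 0], [0, 0, 0, 0.0293, -0.0327, -0.003, 0], [0, 0, 0, 0.0293, -0.0327, -0.003, 0], [0, 0, 0, 0.0293, -0.0327, -0.003, 0], [0, 0, 0, 0.0293, -0.0327, -0.003, 0], [0, 0, 0, 0.0293, -0.0327, -0.003, 0], [0, 0, 0, 0.0293, -0.0327, -0.003, 0]]
  ]
}}

```text
time_s: 1.7
tcp_pos: [0.3097, -0.3007, 0.429]
ee_rot: [180.0, -0.0, 12.8]
ft_force: [1.2, -2.0, 1.6]
grip_width: 0.0853
gripper_force: 0.0
```

Call:
{"name": "step_arm", "arguments": {
  "steps": [
    [[0, 0, 0, 0.0293, -0.0327, -0.003, 0], [0, 0, 0, 0.0293, -0.0327, -0.003, 0], [0, 0, 0, 0.0293, -0.0327, -0.003, 0], [0, 0, 0, 0.0293, -0.0327, -0.003, 0], [0, 0, 0, 0.0293, -0.0327, -0.003, 0], [0, 0, 0, 0.0293, -0.0327, -0.003, 0], [0, 0, 0, 0.0293, -0.0327, -0.003, 0], [0, 0, 0, 0.0293, -0.0327, -0.003, 0]]
  ]
}}

```text
time_s: 2.5
tcp_pos: [0.4802, 0.0065, 0.4531]
ee_rot: [180.0, -0.0, 12.8]
ft_force: [0.9, -0.6, 0.1]
grip_width: 0.0857
gripper_force: 0.0
```

Run:
```python
from h import *
go(.478,.006,.138,-44)
c=cams.calibration("wrist"); s=telemetry.state(); R=Ro.from_euler("xyz",s["ee_rot"],degrees=True)
T=c["T"]; print(c["camera_matrix"][:2].round(0).tolist(), R.inv().apply(T[:3,3]-s["tcp_pos"]).round(3),(R.as_matrix().T@T[:3,:3]).round(2))
cv2.imwrite("pics/w0.png",cams.grab_frame("wrist")[:,:,::-1])
```

```text
shift tool-now [-2.400e-03 -1.000e-04  1.601e-01] shift tool-target [-0.0013  0.0019  0.1601] turn [-0.000e+00 -4.000e-02  5.681e+01] tcp [0.4802 0.0065 0.4531] yaw [ 1.7998e+02 -3.0000e-02  1.2810e+01] j [ 13.  15. -25. 108.   7.  58. -93.] t 2.5
[[318.0, 0.0, 323.0], [0.0, 318.0, 202.0]] [0.085 0.001 0.029] [[ 0.    0.94  0.33]
 [ 1.   -0.    0.  ]
 [ 0.    0.33 -0.94]]
```

View pics/w0.png

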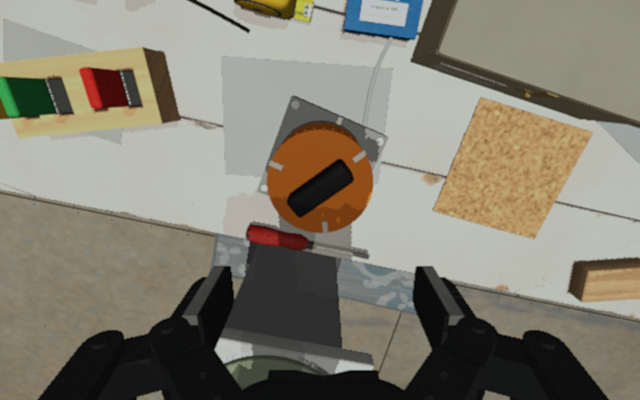

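Run:
```python
from h import *
for n,px,z in[("c1",(293,97),.04),("c2",(387,135),.04),("c3",(260,192),.04),("foot tick",(340,120),.04),
 ("t1",(275,166),.125),("t2",(361,155),.125),("t3",(325,227),.125),("bar1",(289,207),.151),("bar2",(352,168),.151),("mat1",(480,97),0),("mat2",(592,131),0),("mat3",(535,238),0),("mat4",(433,210),0)]:
    print(n,at("wrist",px,z).round(4))
im=cv2.imread("pics/w0.png")[85:245,245:405]; cv2.imwrite("pics/w0c.png",cv2.resize(im,(590,590),interpolation=cv2.INTER_CUBIC))
```

```text
c1 [0.5533 0.0644 0.04  ]
c2 [ 0.5366 -0.0534  0.04  ]
c3 [0.4316 0.0825 0.04  ]
foot tick [0.5407 0.0055 0.04  ]
t1 [0.4903 0.0614 0.125 ]
t2 [ 0.5194 -0.0162  0.125 ]
t3 [ 0.4393 -0.      0.125 ]
bar1 [0.462  0.0394 0.151 ]
bar2 [ 0.5105 -0.0075  0.151 ]
mat1 [ 0.606  -0.1631  0.    ]
mat2 [ 0.5998 -0.322   0.    ]
mat3 [ 0.4402 -0.3171  0.    ]
mat4 [ 0.4476 -0.1567  0.    ]
```

View pics/w0c.png

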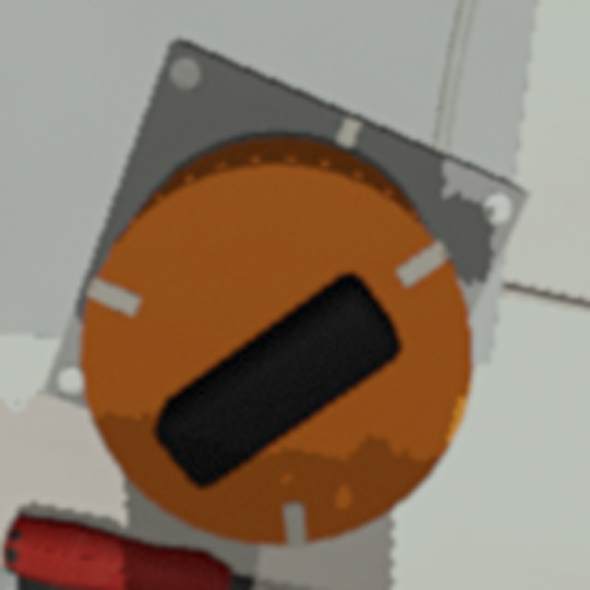

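Call:
{"name": "step_arm", "arguments": {
  "steps": [
    [[0, 0, -7.86, 0, 0, 0.005, 0], [0, 0, -7.86, 0, 0, 0.005, 0], [0, 0, -7.86, 0, 0, 0.005, 0], [0, 0, -7.86, 0, 0, 0.005, 0], [0, 0, -7.86, 0, 0, 0.005, 0], [0, 0, -7.86, 0, 0, 0.005, 0], [0, 0, -7.86, 0, 0, 0.005, 0], [0, 0, -7.86, 0, 0, 0.005, 0]]
  ]
}}

```text
time_s: 3.35
tcp_pos: [0.4797, 0.0047, 0.4126]
ee_rot: [180.0, 0.0, 76.0]
ft_force: [-0.8, -0.3, 0.1]
grip_width: 0.0852
gripper_force: 0.0
```

Call:
{"name": "step_arm", "arguments": {
  "steps": [
    [[0, 0, -7.86, 0, 0, 0.005, 0], [0, 0, -7.86, 0, 0, 0.005, 0], [0, 0, -7.86, 0, 0, 0.005, 0], [0, 0, -7.86, 0, 0, 0.005, 0], [0, 0, -7.86, 0, 0, 0.005, 0], [0, 0, -7.86, 0, 0, 0.005, 0], [0, 0, -7.86, 0, 0, 0.005, 0], [0, 0, -7.86, 0, 0, 0.005, 0]]
  ]
}}

```text
time_s: 4.15
tcp_pos: [0.4797, 0.0046, 0.3726]
ee_rot: [180.0, 0.0, 138.9]
ft_force: [0.1, 0.3, 0.0]
grip_width: 0.0854
gripper_force: 0.0
```

Run:
```python
from h import *
go(.4835,.0148,.138,138.5)
cv2.imwrite("pics/w1.png",cams.grab_frame("wrist")[:,:,::-1])
```

```text
shift tool-now [0.0038 0.0101 0.0796] shift tool-target [0.0039 0.0101 0.0796] turn [0.01 0.01 0.39] tcp [0.4797 0.0046 0.3726] yaw [1.7999e+02 1.0000e-02 1.3889e+02] j [ 30.  26. -49. 113.  24.  52.  18.] t 4.15
```

View pics/w1.png

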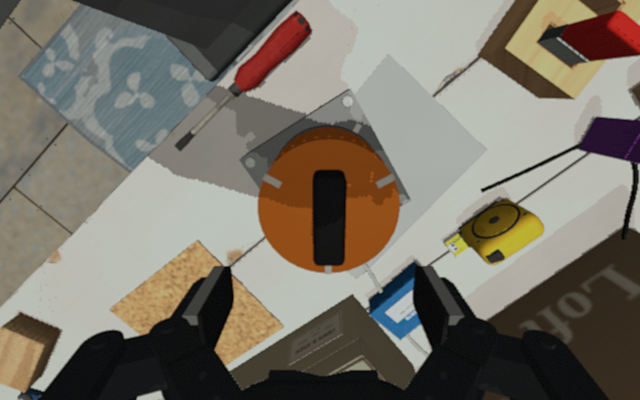

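Run:
```python
from h import *
for n,px,z in[("t1",(262,178),.125),("t2",(396,177),.125),("t3",(329,272),.125),("bar1",(329,172),.151),("bar2",(329.5,265),.151),("foot a",(245,157),.04),("foot b",(352,92),.04),("ftick",(357,127),.04)]:
    print(n,at("wrist",px,z).round(4), proj("wrist",[.4835,.0148,.151]).round(0))
```

```text
t1 [ 0.4309 -0.0112  0.125 ] [340. 222.]
t2 [0.492  0.0613 0.125 ] [340. 222.]
t3 [ 0.5199 -0.0243  0.125 ] [340. 222.]
bar1 [0.4533 0.0314 0.151 ] [340. 222.]
bar2 [ 0.5034 -0.0106  0.151 ] [340. 222.]
foot a [ 0.4114 -0.0364  0.04  ] [340. 222.]
foot b [0.4323 0.0789 0.04  ] [340. 222.]
ftick [0.4594 0.0631 0.04  ] [340. 222.]
```

Call:
{"name": "step_arm", "arguments": {
  "steps": [
    [[0, 0, 0, 0.001, 0.007, 0, 0], [0, 0, 0, 0, 0, 0.02, 0], [0, 0, 0, 0, 0, 0.02, 0], [0, 0, 0, 0, 0, 0.02, 0], [0, 0, 0, 0, 0, 0.0106, 0], [0, 0, 0, 0, 0, 0, 0], [0, 0, 0, 0, 0, 0, 0.6], [0, 0, 0, 0, 0, 0, 0.7]]
  ],
  "newtons": 80
}}

```text
time_s: 5.0
tcp_pos: [0.4839, 0.0108, 0.303]
ee_rot: [180.0, 0.1, 138.5]
ft_force: [-0.7, -0.4, -0.1]
grip_width: 0.0593
gripper_force: 0.0
```

Call:
{"name": "step_arm", "arguments": {
  "steps": [
    [[0, 0, 0, 0, 0, 0, 0.8], [0, 0, 0, 0, 0, 0, 0.8], [0, 0, 0, 0, 0, 0, 0.9], [0, 0, 0, 0, 0, 0, 1], [0, 0, 0, 0, 0, 0, 1], [0, 0, 0, 0, 0, 0, 1], [0, 0, 0, 0, 0, 0, 1], [0, 0, 0, 0, 0, 0, 1]]
  ]
}}

```text
time_s: 5.8
tcp_pos: [0.4831, 0.0098, 0.3025]
ee_rot: [-179.8, 0.0, 138.5]
ft_force: [-7.3, -9.1, 15.5]
grip_width: 0.0205
gripper_force: 78.0
```

Call:
{"name": "step_arm", "arguments": {
  "steps": [
    [[0, 0, 0, 0, -0.0012, -0.001, 1], [0, 0, -5.5, 0, 0, -0.0003, 1], [0, 0, -5.5, 0, 0, -0.0003, 1], [0, 0, -5.5, 0, 0, -0.0003, 1], [0, 0, -5.5, 0, 0, -0.0003, 1], [0, 0, -5.5, 0, 0, -0.0003, 1], [0, 0, -5.5, 0, 0, -0.0003, 1], [0, 0, -5.5, 0, 0, -0.0003, 1]]
  ]
}}

```text
time_s: 6.6
tcp_pos: [0.4825, 0.0097, 0.305]
ee_rot: [180.0, -0.0, 177.3]
ft_force: [-3.5, 2.6, -7.3]
grip_width: 0.0204
gripper_force: 80.6
```

```bash
python3 -c "
from h import *
s=telemetry.state();print(s['moment'],s['joints'].round(0),s['ft_force'])"
```

```text
[ 0.68912545  1.0172297  -0.14736309] [ 32.  35. -54. 116.  38.  49.  43.] [-3.47195989  2.55853689 -7.33271288]
```

Call:
{"name": "step_arm", "arguments": {
  "steps": [
    [[0, 0, -6.2, 0, 0, -0.0002, 1], [0, 0, -6.2, 0, 0, -0.0002, 1], [0, 0, -6.2, 0, 0, -0.0002, 1], [0, 0, -6.2, 0, 0, -0.0002, 1], [0, 0, -6.2, 0, 0, -0.0002, 1], [0, 0, -6.2, 0, 0, -0.0002, 1], [0, 0, -6.2, 0, 0, -0.0002, 1], [0, 0, -6.2, 0, 0, -0.0002, 1]]
  ]
}}

```text
time_s: 7.4
tcp_pos: [0.4826, 0.01, 0.3068]
ee_rot: [179.9, 0.0, -133.1]
ft_force: [-2.2, 2.8, -2.7]
grip_width: 0.0204
gripper_force: 81.3
```

Call:
{"name": "step_arm", "arguments": {
  "steps": [
    [[0, 0, 0, 0, 0, -0.002, 1], [0, 0, 0, 0, 0, -0.002, 1], [0, 0, 0, 0, 0, -0.002, 1], [0, 0, 0, 0, 0, -0.002, 1], [0, 0, 0, 0, 0, -0.002, 1], [0, 0, 0, 0, 0, -0.002, 1], [0, 0, 0, 0, 0, -0.002, 1], [0, 0, 0, 0, 0, 0, 1]]
  ]
}}

```text
time_s: 8.2
tcp_pos: [0.4827, 0.0097, 0.321]
ee_rot: [-180.0, -0.0, -133.4]
ft_force: [-3.6, 1.9, -1.2]
grip_width: 0.0203
gripper_force: 81.5
```

Call:
{"name": "step_arm", "arguments": {
  "steps": [
    [[0, 0, 0, 0, 0, -0.018, 1], [0, 0, 0, 0, 0, -0.018, 1], [0, 0, 0, 0, 0, -0.018, 1], [0, 0, 0, 0, 0, -0.018, 1], [0, 0, 6.5, 0, 0, 0, 1], [0, 0, 7, 0, 0, 0, 1], [0, 0, 7, 0, 0, 0, 1], [0, 0, 7, 0, 0, 0, 1]]
  ]
}}

```text
time_s: 9.0
tcp_pos: [0.483, 0.0096, 0.3934]
ee_rot: [-180.0, 0.1, -161.1]
ft_force: [0.0, 0.6, -3.3]
grip_width: 0.0203
gripper_force: 81.4
```

Call:
{"name": "step_arm", "arguments": {
  "steps": [
    [[0, 0, 7, 0, 0, 0, 1], [0, 0, 7, 0, 0, 0, 1], [0, 0, 7, 0, 0, 0, 1], [0, 0, 6.5, 0, 0, 0, 1], [0, 0, 0, -0.0078, -0.0244, 0, 1], [0, 0, 0, -0.0078, -0.0244, 0, 1], [0, 0, 0, -0.0078, -0.0244, 0, 1], [0, 0, 0, -0.0078, -0.0244, 0, 1]]
  ]
}}

```text
time_s: 9.8
tcp_pos: [0.4998, -0.0925, 0.3934]
ee_rot: [-180.0, 0.1, 171.7]
ft_force: [-0.2, 0.6, -2.8]
grip_width: 0.0206
gripper_force: 81.3
```

Call:
{"name": "step_arm", "arguments": {
  "steps": [
    [[0, 0, 0, -0.0078, -0.0244, 0, 1], [0, 0, 0, -0.0078, -0.0244, 0, 1], [0, 0, 0, -0.0078, -0.0244, 0, 1], [0, 0, 0, -0.0078, -0.0244, 0, 1], [0, 0, 0, -0.0078, -0.0244, 0, 1], [0, 0, 0, -0.0078, -0.0244, 0, 1], [0, 0, 0, 0, 0, 0, 1], [0, 0, 0, 0, 0, 0, 1]]
  ]
}}

```text
time_s: 10.6
tcp_pos: [0.5247, -0.2433, 0.393]
ee_rot: [180.0, 0.0, 171.6]
ft_force: [-0.3, 0.3, -2.4]
grip_width: 0.0203
gripper_force: 81.4
```

Run:
```python
from h import *
go(.5237,-.2434,.109,171.6)
cv2.imwrite("pics/w2.png",cams.grab_frame("wrist")[:,:,::-1])
```

```text
shift tool-now [ 0.001  -0.0003  0.129 ] shift tool-target [ 0.001  -0.0003  0.129 ] turn [0.01 0.03 0.01] tcp [ 0.5247 -0.2433  0.393 ] yaw [1.7999e+02 3.0000e-02 1.7161e+02] j [ 56.  35. -54.  98.  32.  64.  73.] t 10.6
```

View pics/w2.png

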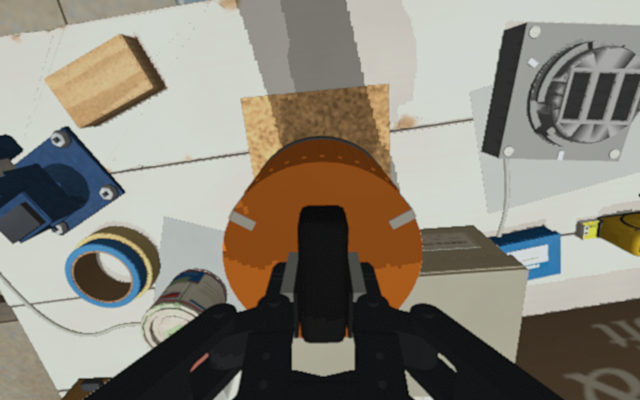

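Call:
{"name": "step_arm", "arguments": {
  "steps": [
    [[0, 0, 0, 0, 0, 0.017, 1], [0, 0, 0, 0, 0, 0.017, 1], [0, 0, 0, 0, 0, 0.017, 1], [0, 0, 0, 0, 0, 0.017, 1], [0, 0, 0, 0, 0, 0.017, 1], [0, 0, 0, 0, 0, 0.017, 1], [0, 0, 0, 0, 0, 0.017, 1], [0, 0, 0, 0, 0, 0.004, 1]]
  ]
}}

```text
time_s: 11.45
tcp_pos: [0.5242, -0.2428, 0.2676]
ee_rot: [180.0, -0.1, 171.7]
ft_force: [-0.6, 0.1, -2.8]
grip_width: 0.0206
gripper_force: 81.3
```

Call:
{"name": "step_arm", "arguments": {
  "steps": [
    [[0, 0, 0, 0, 0, 0.001, 1], [0, 0, 0, 0, 0, 0.001, 1], [0, 0, 0, 0, 0, 0.001, 1], [0, 0, 0, 0, 0, 0.001, 1], [0, 0, 0, 0, 0, 0, 1], [0, 0, 0, 0, 0, 0, 1], [0, 0, 0, 0, 0, 0, 1], [0, 0, 0, 0, 0, 0, 1]]
  ]
}}

```text
time_s: 12.25
tcp_pos: [0.5247, -0.243, 0.2659]
ee_rot: [-180.0, 0.0, 171.7]
ft_force: [-0.1, -0.5, -2.1]
grip_width: 0.0202
gripper_force: 81.3
```

Call:
{"name": "step_arm", "arguments": {
  "steps": [
    [[0, 0, 0, 0, 0, 0.0007, 1], [0, 0, 0, 0, 0, 0.0007, 1], [0, 0, 0, 0, 0, 0.0006, 1], [0, 0, 0, 0, 0, 0, 1], [0, 0, 0, 0, 0, 0, 1], [0, 0, 0, 0, 0, 0, 1], [0, 0, 0, 0, 0, 0, 1], [0, 0, 0, 0, 0, 0, 1]]
  ]
}}

```text
time_s: 13.05
tcp_pos: [0.5248, -0.2431, 0.2643]
ee_rot: [-180.0, 0.0, 171.7]
ft_force: [-2.7, -1.7, 7.0]
grip_width: 0.02
gripper_force: 82.7
```

Call:
{"name": "step_arm", "arguments": {
  "steps": [
    [[0, 0, 0, 0, 0, 0, 0.5], [0, 0, 0, 0, 0, 0, 0.4], [0, 0, 0, 0, 0, 0, 0.3], [0, 0, 0, 0, 0, 0, 0.3], [0, 0, 0, 0, 0, -0.01, 0.3], [0, 0, 0, 0, 0, -0.02, 0.3], [0, 0, 0, 0, 0, -0.025, 0.3], [0, 0, 0, 0, 0, -0.025, 0.3]]
  ]
}}

```text
time_s: 13.85
tcp_pos: [0.5246, -0.2428, 0.3453]
ee_rot: [180.0, -0.0, 171.7]
ft_force: [-0.2, 0.1, -0.4]
grip_width: 0.0597
gripper_force: 0.0
```

Call:
{"name": "step_arm", "arguments": {
  "steps": [
    [[0, 0, 7.8, 0, 0, -0.0115, 0.3], [0, 0, 7.8, 0, 0, -0.0115, 0.3], [0, 0, 7.8, 0, 0, -0.0115, 0.3], [0, 0, 7.8, 0, 0, -0.0115, 0.3], [0, 0, 7.8, 0, 0, -0.0115, 0.3], [0, 0, 7.8, 0, 0, -0.0115, 0.3], [0, 0, 7.8, 0, 0, -0.0115, 0.3], [0, 0, 7.8, 0, 0, -0.0115, 0.3]]
  ]
}}

```text
time_s: 14.65
tcp_pos: [0.5246, -0.2427, 0.4371]
ee_rot: [180.0, 0.0, 109.0]
ft_force: [0.2, -0.0, 0.1]
grip_width: 0.0596
gripper_force: 0.0
```

Call:
{"name": "step_arm", "arguments": {
  "steps": [
    [[0, 0, 0, 0.042, 0.0126, 0, 0.3], [0, 0, 0, 0.042, 0.0126, 0, 0.3], [0, 0, 0, 0.042, 0.0126, 0, 0.3], [0, 0, 0, 0.042, 0.0126, 0, 0.3], [0, 0, 0, 0.042, 0.0126, 0, 0.3], [0, 0, 0, 0, 0, 0, 0.3], [0, 0, 0, 0, 0, 0, 0.3], [0, 0, 0, 0, 0, 0, 0.3]]
  ]
}}

```text
time_s: 15.45
tcp_pos: [0.5148, -0.0247, 0.4361]
ee_rot: [-180.0, 0.0, 109.2]
ft_force: [0.2, -0.3, 0.3]
grip_width: 0.06
gripper_force: 0.0
```

Run:
```python
from h import *
cv2.imwrite("pics/w3.png",cams.grab_frame("wrist")[:,:,::-1])
c=cams.calibration("wrist");np.savez("w3.npz",**c)
go(.503,.285,.25,109)
print([(k,[( [round(a*b) for a,b in zip(d["extent"],(640,400,640,400))],round(d["score"],2)) for d in cams.boxes_of(k,"wrist")][:3]) for k in("case","case_top")])
```

```text
shift tool-now [0.2966 0.0908 0.0309] shift tool-target [0.2969 0.0897 0.0309] turn [-0.    0.01  0.2 ] tcp [ 0.5148 -0.0249  0.4359] yaw [-1.800e+02  1.000e-02  1.092e+02] j [ 30.  23. -45. 104.  18.  60.  -2.] t 15.5
[('case', [([306, 124, 152, 151], 0.73)]), ('case_top', [([307, 124, 147, 151], 0.59), ([282, 321, 65, 106], 0.45)])]
```

View pics/w3.png

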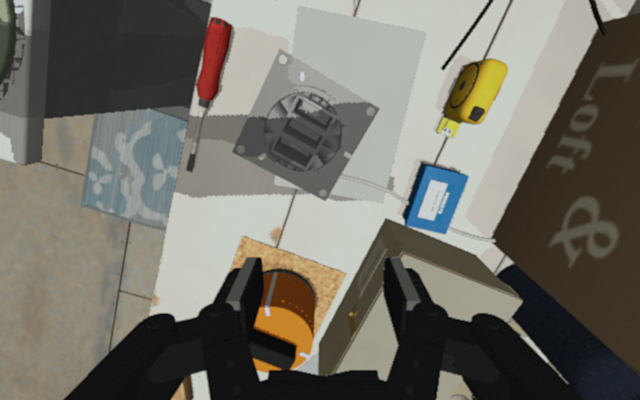

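Call:
{"name": "step_arm", "arguments": {
  "steps": [
    [[0, 0, 0, 0.0424, 0.013, 0, 0.3], [0, 0, 0, 0.0424, 0.013, 0, 0.3], [0, 0, 0, 0.0424, 0.013, 0, 0.3], [0, 0, 0, 0.0424, 0.013, 0, 0.3], [0, 0, 0, 0.0424, 0.013, 0, 0.3], [0, 0, 0, 0.0424, 0.013, 0, 0.3], [0, 0, 0, 0.0424, 0.013, 0, 0.3], [0, 0, 0, 0, 0, 0, 0.3]]
  ]
}}

```text
time_s: 16.4
tcp_pos: [0.5012, 0.2913, 0.4358]
ee_rot: [180.0, -0.2, 109.6]
ft_force: [-0.2, -0.9, 0.0]
grip_width: 0.0598
gripper_force: 0.0
```

Run:
```python
from h import *
c=dict(np.load("w3.npz"))
P=[at("wrist",p,.04,c) for p in[(283,51),(379.5,107.5),(326.5,198.5),(234,151)]]
print(np.round(P,4), np.mean(P,0).round(4))
for i in range(4):
    d=P[(i+1)%4]-P[i]; print(np.degrees(np.arctan2(d[1],d[0])).round(1),np.linalg.norm(d).round(4))
cv2.imwrite("pics/w4.png",cams.grab_frame("wrist")[:,:,::-1]);np.savez("w4.npz",**cams.calibration("wrist"))
go(.503,.285,.25,109)
for k in("red_mid","green_mid","yellow_mid","rack"):
    print(k,[( [round(a*b) for a,b in zip(d["extent"],(640,400,640,400))],round(d["score"],2)) for d in cams.boxes_of(k,"wrist")][:3])
```

```text
[[ 0.4344  0.0788  0.04  ]
 [ 0.5519  0.0596  0.04  ]
 [ 0.5318 -0.06    0.04  ]
 [ 0.4114 -0.0406  0.04  ]] [0.4824 0.0095 0.04  ]
-9.3 0.1191
-99.5 0.1213
170.8 0.122
79.1 0.1216
shift tool-now [-0.0037 -0.0003  0.0305] shift tool-target [-0.0037 -0.0002  0.0305] turn [-0.03 -0.08  0.48] tcp [0.502  0.2886 0.4355] yaw [-1.7997e+02 -8.0000e-02  1.0948e+02] j [ -4.  30. -46.  95.  23.  65. -37.] t 16.45
red_mid [([320, 233, 33, 33], 0.77)]
green_mid [([323, 160, 36, 24], 0.94), ([414, 245, 31, 67], 0.84)]
yellow_mid [([322, 119, 39, 21], 0.67)]
rack [([325, 167, 79, 148], 0.57)]
```

View pics/w4.png

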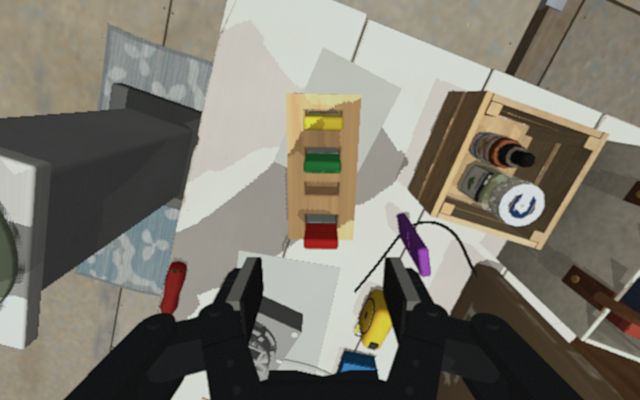

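Run:
```python
from h import *
c=dict(np.load("w4.npz"))
for n,p in[("y",(323,124)),("g",(322,166)),("r",(321,242.5))]: print(n,at("wrist",p,.115,c).round(4))
for p in[(289,94),(361,97),(352,240),(287,238)]: print(at("wrist",p,.05,c).round(4))
im=cv2.imread("pics/w4.png")[90:255,270:380]; cv2.imwrite("pics/w4c.png",cv2.resize(im,(400,600),interpolation=cv2.INTER_CUBIC))
```

```text
y [0.4829 0.3426 0.115 ]
g [0.4948 0.3062 0.115 ]
r [0.5202 0.2313 0.115 ]
[0.4405 0.3542 0.05  ]
[0.5137 0.377  0.05  ]
[0.5656 0.2169 0.05  ]
[0.4889 0.1926 0.05  ]
```

View pics/w4c.png

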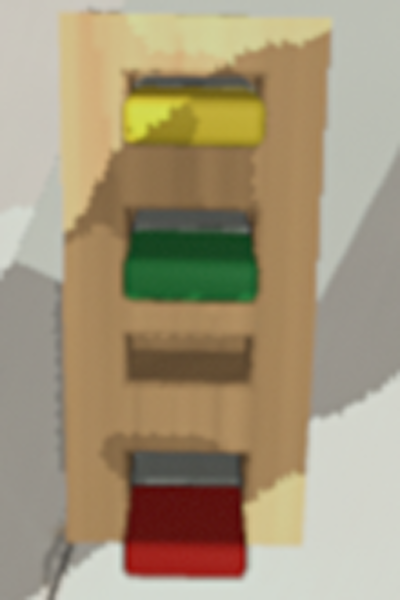

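Call:
{"name": "step_arm", "arguments": {
  "steps": [
    [[0, 0, 1.5, -0.0209, -0.0014, 0, 0.3], [0, 0, 0, -0.021, -0.0014, 0, 0.3], [0, 0, 0, -0.021, -0.0015, 0, 0.3], [0, 0, 0, 0, 0, 0.03, 0.3], [0, 0, 0, 0, 0, 0.03, 0.3], [0, 0, 0, 0, 0, 0.03, 0.3], [0, 0, 0, 0, 0, 0, 0.3], [0, 0, 0, 0, 0, 0, 0.3]]
  ],
  "newtons": 40
}}

```text
time_s: 17.45
tcp_pos: [0.5187, 0.2246, 0.3466]
ee_rot: [-180.0, -0.0, 107.7]
ft_force: [0.6, 0.0, 1.2]
grip_width: 0.0599
gripper_force: 0.0
```

Run:
```python
from h import *
c=cams.calibration("wrist"); im=cams.grab_frame("wrist"); go(.5174,.2275,.097,108)
hsv=cv2.cvtColor(im,cv2.COLOR_RGB2HSV); m=((hsv[...,0]<6)|(hsv[...,0]>174))&(hsv[...,1]>150)&(hsv[...,2]>60)
n,l,st,ce=cv2.connectedComponentsWithStats(m.astype(np.uint8)); i=[i for i in range(1,n) if st[i,4]>200]; print(st[i])
for yaw,p in[(0,(.5174,.2275,.115))]: print(proj("wrist",p,c))
cv2.imwrite("pics/w5.png",im[:,:,::-1])
```

```text
shift tool-now [ 0.0029 -0.0007  0.0953] shift tool-target [ 0.0029 -0.0005  0.0953] turn [ 0.08 -0.01 -0.27] tcp [0.5188 0.2249 0.3473] yaw [ 1.7992e+02 -1.0000e-02  1.0773e+02] j [  0.  34. -43. 103.  28.  54. -36.] t 17.5
[[ 303  186   50   32 1472]
 [ 123  252   30   71 1394]]
[322.37379677 216.70602089]
```

View pics/w5.png

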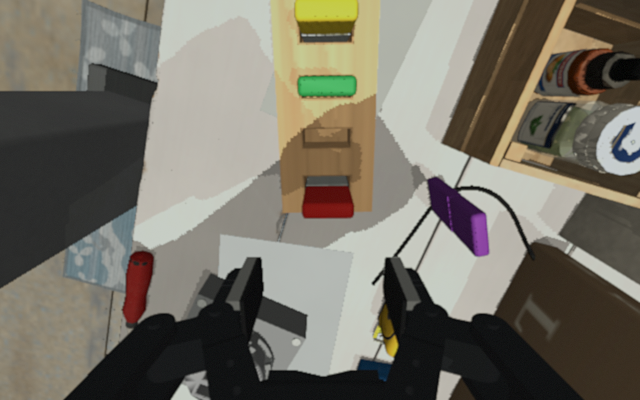

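Run:
```python
from h import *
s=telemetry.state();R=Ro.from_euler("xyz",s["ee_rot"],degrees=True)
f=lambda p,z:(R.inv().apply(at("wrist",p,z)-s["tcp_pos"])).round(4)
print("red",f((328,208),.115),"green",f((327,86.5),.115),"yellow top",f((328,0),.115))
print("rack near corners",f((281,211),.05),f((372,212),.05), "slot3",f((327,136),.05))
print(proj("wrist",s["tcp_pos"]+R.apply([0,0,.155])))
im=cv2.imread("pics/w5.png")[170:225,270:390]; cv2.imwrite("pics/w5c.png",cv2.resize(im,(720,330),interpolation=cv2.INTER_CUBIC))
```

```text
red [0.0093 0.0035 0.2323] green [0.0871 0.0024 0.2323] yellow top [0.1322 0.0028 0.2323]
rack near corners [-0.0175 -0.0377  0.2972] [-0.0185  0.0445  0.2973] slot3 [0.0493 0.0035 0.2973]
[322.9459452  284.66911984]
```

View pics/w5c.png

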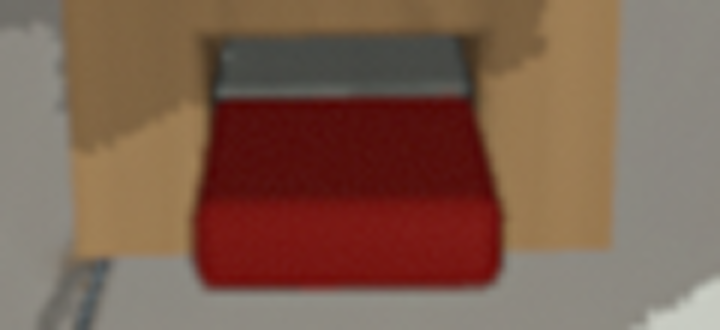

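Call:
{"name": "step_arm", "arguments": {
  "steps": [
    [[0, 0, 0, 0.0073, 0, 0.015, 0.3], [0, 0, 0, 0, 0, 0.02, 0.3], [0, 0, 0, 0, 0, 0.02, 0.3], [0, 0, 0, 0, 0, 0.02, 0.3], [0, 0, 0, 0, 0, 0.02, 0.3], [0, 0, 0, 0, 0, 0, 0.4], [0, 0, 0, 0, 0, 0, 0.5], [0, 0, 0, 0, 0, 0, 0.6]]
  ],
  "newtons": 40
}}

```text
time_s: 18.3
tcp_pos: [0.5164, 0.2325, 0.2521]
ee_rot: [179.9, -0.0, 107.8]
ft_force: [-1.0, -0.6, 0.8]
grip_width: 0.0357
gripper_force: 40.0
```

Call:
{"name": "step_arm", "arguments": {
  "steps": [
    [[0, 0, 0, 0, 0, 0, 0.7], [0, 0, 0, 0, 0, 0, 0.8], [0, 0, 0, 0, 0, 0, 0.9], [0, 0, 0, 0, 0, 0, 1], [0, 0, 0, 0, 0, 0, 1], [0, 0, 0, 0, 0, 0, 1], [0, 0, 0, 0, 0, 0, 1], [0, 0, 0, 0, 0, 0, 1]]
  ]
}}

```text
time_s: 19.1
tcp_pos: [0.5164, 0.2325, 0.2519]
ee_rot: [179.9, -0.0, 107.8]
ft_force: [-0.2, -0.0, 7.9]
grip_width: 0.0354
gripper_force: 40.5
```

Call:
{"name": "step_arm", "arguments": {
  "steps": [
    [[0, 0, 0, 0, 0, -0.03, 1], [0, 0, 0, 0, 0, -0.03, 1], [0, 0, 0, 0, 0, -0.03, 1], [0, 0, 0, 0, 0, -0.03, 1], [0, 0, 6.75, 0, 0, 0, 1], [0, 0, 6.75, 0, 0, 0, 1], [0, 0, 6.75, 0, 0, 0, 1], [0, 0, 6.75, 0, 0, 0, 1]]
  ]
}}

```text
time_s: 19.9
tcp_pos: [0.516, 0.232, 0.3714]
ee_rot: [180.0, -0.0, 80.5]
ft_force: [0.1, 0.2, -0.5]
grip_width: 0.0355
gripper_force: 40.9
```

Call:
{"name": "step_arm", "arguments": {
  "steps": [
    [[0, 0, 0, -0.0353, 0.0003, 0, 1], [0, 0, 0, -0.0353, 0.0003, 0, 1], [0, 0, 0, -0.0353, 0.0003, 0, 1], [0, 0, 0, -0.0353, 0.0003, 0, 1], [0, 0, 0, -0.0353, 0.0003, 0, 1], [0, 0, 0, -0.0353, 0.0003, 0, 1], [0, 0, 0, -0.0353, 0.0003, 0, 1], [0, 0, 0, 0, 0, 0, 1]]
  ]
}}

```text
time_s: 20.7
tcp_pos: [0.4779, -0.0163, 0.371]
ee_rot: [-180.0, 0.1, 80.5]
ft_force: [-0.5, 1.5, -1.1]
grip_width: 0.0356
gripper_force: 41.0
```

Run:
```python
from h import *
im=cams.grab_frame("wrist"); c=cams.calibration("wrist");np.savez("w6.npz",**c); go(.479,-.0119,.097,80.8)
s=telemetry.state();R=Ro.from_euler("xyz",s["ee_rot"],degrees=True)
a=np.array([.985,-.160]);b=np.array([.160,.987]);C=np.array([.4825,.0098])
print("slots expected px (no e):",[[proj("wrist",[*(C+y*b+x*a),.07]).round(0).tolist() for x in(-.0195,.0195)] for y in(-.0145,-.0295)])
print("hone top px expected", [proj("wrist",s["tcp_pos"]+R.apply([x,y,.137])).round(0).tolist() for x in(-.006,.006) for y in(-.018,.018)])
cv2.imwrite("pics/w6.png",cv2.resize(im[130:330,200:440,::-1],(720,600),interpolation=cv2.INTER_CUBIC))
```

```text
shift tool-now [0.0023 0.0003 0.1192] shift tool-target [0.0022 0.0004 0.1192] turn [ 0.03  0.05 -0.24] tcp [ 0.4783 -0.014   0.3712] yaw [1.7997e+02 5.0000e-02 8.0560e+01] j [ 24.  23. -37. 114.  18.  49. -33.] t 20.75
slots expected px (no e): [[[301.0, 181.0], [345.0, 180.0]], [[301.0, 197.0], [344.0, 197.0]]]
hone top px expected [[279.0, 322.0], [366.0, 322.0], [277.0, 298.0], [367.0, 298.0]]
```

View pics/w6.png

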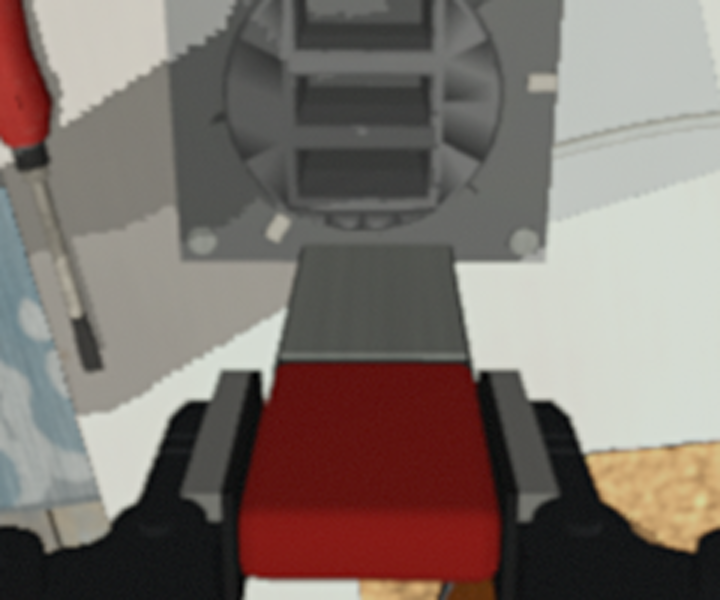

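Call:
{"name": "step_arm", "arguments": {
  "steps": [
    [[1.2, 0, 0, 0.0032, 0.003, 0, 1], [0, 0, 0, 0, 0, 0.015, 1], [0, 0, 0, 0, 0, 0.015, 1], [0, 0, 0, 0, 0, 0.015, 1], [0, 0, 0, 0, 0, 0, 1], [0, 0, 0, 0, 0, 0, 1], [0, 0, 0, 0, 0, 0, 1], [0, 0, 0, 0, 0, 0, 1]]
  ]
}}

```text
time_s: 21.55
tcp_pos: [0.4814, -0.009, 0.3265]
ee_rot: [-178.9, -0.0, 80.8]
ft_force: [0.4, -0.0, -1.7]
grip_width: 0.0355
gripper_force: 40.9
```

Run:
```python
from h import *
im=cams.grab_frame("wrist"); c=cams.calibration("wrist"); go(.479,-.0119,.097,80.8)
s=telemetry.state();R=Ro.from_euler("xyz",s["ee_rot"],degrees=True)
print("hone near bottom edge px if true", [proj("wrist",s["tcp_pos"]+R.apply([.0055,y,.242])).round(1).tolist() for y in(-.018,.018)])
cv2.imwrite("pics/w7.png",cv2.resize(im[120:280,250:400,::-1],(562,600),interpolation=cv2.INTER_CUBIC))
```

```text
shift tool-now [-0.0031 -0.0003  0.0744] shift tool-target [-0.0031 -0.0018  0.0744] turn [-1.16 -0.01 -0.02] tcp [ 0.4813 -0.0091  0.3264] yaw [-178.84   -0.     80.78] j [ 22.  27. -36. 115.  21.  45. -36.] t 21.6
hone near bottom edge px if true [[297.2, 208.3], [347.6, 208.3]]
```

View pics/w7.png

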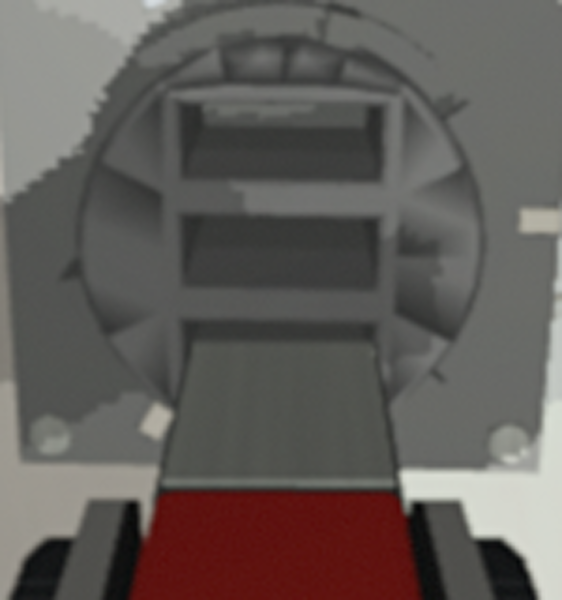

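Run:
```python
from h import *
s=telemetry.state();R=Ro.from_euler("xyz",s["ee_rot"],degrees=True)
f=lambda p,z:(R.inv().apply(at("wrist",p,z)-s["tcp_pos"])).round(4)
zb=s["tcp_pos"][2]-.242
print("hone bottom near",f((325.8,210.7),zb),zb)
for r in(148,168,176.8,196.9,205.9): print(f((325.2,r),.07))
```

```text
hone bottom near [0.0037 0.0025 0.242 ] 0.08437907343472628
[0.0461 0.002  0.2564]
[0.0315 0.0021 0.2564]
[0.0249 0.0021 0.2564]
[0.0093 0.0021 0.2564]
[0.0021 0.0021 0.2564]
```

Call:
{"name": "step_arm", "arguments": {
  "steps": [
    [[0, 0, 0, -0.0025, -0.0004, 0, 1], [0, 0, 0, 0, 0, 0, 1], [0, 0, 0, 0, 0.0002, 0.008, 1], [0, 0, 0, 0, 0.0001, 0.007, 1], [0, 0, 0, 0, 0.0001, 0.006, 1], [0, 0, 0, 0, 0.0001, 0.006, 1], [0, 0, 0, 0, 0.0001, 0.006, 1], [0, 0, 0, 0, 0, 0, 1]]
  ]
}}

```text
time_s: 22.4
tcp_pos: [0.4801, -0.0116, 0.292]
ee_rot: [-178.7, -0.0, 80.8]
ft_force: [0.2, -0.4, -1.1]
grip_width: 0.0354
gripper_force: 40.9
```

Call:
{"name": "step_arm", "arguments": {
  "steps": [
    [[0, 0, 0, 0, 0.0001, 0.006, 1], [0, 0, 0, 0, 0.0001, 0.006, 1], [0, 0, 0, 0, 0.0001, 0.006, 1], [0, 0, 0, 0, 0.0001, 0.006, 1], [0, 0, 0, 0, 0.0001, 0.006, 1], [0, 0, 0, 0, 0.0001, 0.006, 1], [0, 0, 0, 0, 0.0001, 0.003, 1], [0, 0, 0, 0, 0, 0, 1]]
  ]
}}

```text
time_s: 23.2
tcp_pos: [0.48, -0.0116, 0.2534]
ee_rot: [-178.8, 0.0, 80.8]
ft_force: [0.4, 0.1, -0.8]
grip_width: 0.0349
gripper_force: 41.0
```

Call:
{"name": "step_arm", "arguments": {
  "steps": [
    [[0, 0, 0, 0, 0, 0.001, 1], [0, 0, 0, 0, 0, 0.001, 1], [0, 0, 0, 0, 0, 0, 1], [0, 0, 0, 0, 0, 0, 0.5], [0, 0, 0, 0, 0, 0, 0.4], [0, 0, 0, 0, 0, 0, 0.3], [0, 0, 0, 0, 0, 0, 0.3], [0, 0, 0, 0, 0, -0.02, 0.3]]
  ]
}}

```text
time_s: 24.0
tcp_pos: [0.4799, -0.0117, 0.2706]
ee_rot: [-178.6, 0.0, 80.8]
ft_force: [0.3, 0.8, 0.7]
grip_width: 0.0602
gripper_force: 0.0
```

Call:
{"name": "step_arm", "arguments": {
  "steps": [
    [[0, 0, 0, 0, 0, -0.03, 0.3], [-1.2, 0, 0, 0, 0, -0.03, 0.3], [0, 0, 0, 0, 0, -0.025, 0.3], [0, 0, 0, 0, 0, -0.01, 0.3], [0, 0, 0, 0.0398, -0.0045, 0, 0.3], [0, 0, 0, 0.0398, -0.0045, 0, 0.3], [0, 0, 0, 0.0398, -0.0045, 0, 0.3], [0, 0, 0, 0.0398, -0.0045, 0, 0.3]]
  ]
}}

```text
time_s: 24.8
tcp_pos: [0.4893, 0.1495, 0.3663]
ee_rot: [-180.0, 0.0, 80.8]
ft_force: [0.2, -0.4, -0.1]
grip_width: 0.0599
gripper_force: 0.0
```

Call:
{"name": "step_arm", "arguments": {
  "steps": [
    [[0, 0, 0, 0.0398, -0.0045, 0, 0.3], [0, 0, 0, 0.0398, -0.0045, 0, 0.3], [0, 0, 0, 0.0398, -0.0045, 0, 0.3], [0, 0, 0, 0.0398, -0.0045, 0, 0.3], [0, 0, -6.75, 0, 0, 0, 0.3], [0, 0, -6.75, 0, 0, 0, 0.3], [0, 0, -6.75, 0, 0, 0, 0.3], [0, 0, -6.75, 0, 0, 0, 0.3]]
  ]
}}

```text
time_s: 25.6
tcp_pos: [0.4971, 0.3082, 0.366]
ee_rot: [-179.9, 0.0, 108.1]
ft_force: [-1.0, -0.1, -0.4]
grip_width: 0.0599
gripper_force: 0.0
```

```bash
cat >> h.py <<'E'
HUE={"red":(-6,6),"green":(45,85),"yellow":(22,34)}
def blob(im,col):
    h,s,v=cv2.split(cv2.cvtColor(im,cv2.COLOR_RGB2HSV).astype(int)); a,b=HUE[col]; h=np.where(h>170,h-180,h) if a<0 else h
    m=((h>=a)&(h<=b)&(s>130)&(v>40)).astype(np.uint8)
    n,l,st,ce=cv2.connectedComponentsWithStats(m); return [(st[i][:4].tolist(),int(st[i][4]),(l==i)) for i in np.argsort(-st[:,4]) if i and st[i][4]>150][:3]
def rows(im,b):
    """row profile of a blob: first col,last col, mean V"""
    v=im.max(2); return [(r,int(np.where(b[r])[0][0]),int(np.where(b[r])[0][-1]),int(v[r][b[r]].mean())) for r in np.where(b.any(1))[0]]
def tool(p,z):
    s=telemetry.state();R=Ro.from_euler("xyz",s["ee_rot"],degrees=True); return R.inv().apply(at("wrist",p,z)-s["tcp_pos"]).round(4)
E
python3 - <<'E'
from h import *
go(.4953,.3083,.097,107.7)
im=cams.grab_frame("wrist");cv2.imwrite("pics/w8.png",im[:,:,::-1])
for c in("green","yellow"):
    for b in blob(im,c): print(c,b[:2]); 
b=blob(im,"green")[0]; print(rows(im,b[2]))
print(cams.boxes_of("green_mid","wrist")[:2])
E
```

```text
shift tool-now [ 0.0007 -0.0016  0.114 ] shift tool-target [ 0.0006 -0.0017  0.114 ] turn [-0.05  0.01  0.37] tcp [0.4971 0.3082 0.366 ] yaw [-1.7995e+02  1.0000e-02  1.0807e+02] j [ -8.  35. -44.  99.  28.  58. -43.] t 25.6
green ([297, 187, 46, 29], 1214)
yellow ([294, 140, 51, 24], 1150)
yellow ([368, 331, 30, 50], 791)
[(np.int64(187), 304, 339, 65), (np.int64(188), 301, 339, 63), (np.int64(189), 301, 339, 64), (np.int64(190), 301, 339, 65), (np.int64(191), 301, 340, 65), (np.int64(192), 300, 340, 65), (np.int64(193), 300, 340, 65), (np.int64(194), 300, 340, 65), (np.int64(195), 300, 340, 65), (np.int64(196), 299, 340, 65), (np.int64(197), 299, 340, 65), (np.int64(198), 299, 340, 66), (np.int64(199), 299, 341, 65), (np.int64(200), 299, 341, 65), (np.int64(201), 299, 341, 69), (np.int64(202), 298, 342, 79), (np.int64(203), 298, 342, 89), (np.int64(204), 297, 342, 93), (np.int64(205), 297, 342, 96), (np.int64(206), 297, 342, 99), (np.int64(207), 297, 342, 103), (np.int64(208), 297, 342, 107), (np.int64(209), 297, 342, 111), (np.int64(210), 297, 342, 112), (np.int64(211), 297, 342, 112), (np.int64(212), 297, 342, 112), (np.int64(213), 298, 341, 112), (np.int64(214), 298, 341, 109), (np.int64(215), 305, 332, 105)]
[{'extent': [0.4979, 0.4905, 0.072, 0.103], 'score': 0.95}, {'extent': [0.677, 0.7011, 0.0623, 0.1743], 'score': 0.71}]
```

```bash
python3 -c "
from h import *
print(tool((320,209),.115))"
```

```text
[ 0.0016 -0.0021  0.251 ]
```

Call:
{"name": "step_arm", "arguments": {
  "steps": [
    [[0, 0, 0, 0.001, -0.0016, 0.02, 0.3], [0, 0, 0, 0, 0, 0.025, 0.3], [0, 0, 0, 0, 0, 0.025, 0.3], [0, 0, 0, 0, 0, 0.025, 0.3], [0, 0, 0, 0, 0, 0.019, 0.3], [0, 0, 0, 0, 0, 0, 0.35], [0, 0, 0, 0, 0, 0, 0.45], [0, 0, 0, 0, 0, 0, 0.52]]
  ]
}}

```text
time_s: 26.5
tcp_pos: [0.4956, 0.3089, 0.2538]
ee_rot: [179.9, -0.0, 107.7]
ft_force: [-0.9, 0.3, 0.9]
grip_width: 0.0414
gripper_force: 0.0
```

Call:
{"name": "step_arm", "arguments": {
  "steps": [
    [[0, 0, 0, 0, 0, 0, 0.56], [0, 0, 0, 0, 0, 0, 0.6], [0, 0, 0, 0, 0, 0, 0.7], [0, 0, 0, 0, 0, 0, 0.9], [0, 0, 0, 0, 0, 0, 1], [0, 0, 0, 0, 0, 0, 1], [0, 0, 0, 0, 0, 0, 1], [0, 0, 0, 0, 0, 0, 1]]
  ]
}}

```text
time_s: 27.3
tcp_pos: [0.4954, 0.3088, 0.2538]
ee_rot: [179.9, -0.0, 107.8]
ft_force: [-4.0, -1.4, 7.3]
grip_width: 0.0354
gripper_force: 39.1
```

Call:
{"name": "step_arm", "arguments": {
  "steps": [
    [[0, 0, 0, 0, 0, -0.03, 1], [0, 0, 0, 0, 0, -0.03, 1], [0, 0, 0, 0, 0, -0.03, 1], [0, 0, 0, 0, 0, -0.03, 1], [0, 0, 6.8, 0, 0, 0, 1], [0, 0, 6.8, 0, 0, 0, 1], [0, 0, 6.8, 0, 0, 0, 1], [0, 0, 6.8, 0, 0, 0, 1]]
  ]
}}

```text
time_s: 28.1
tcp_pos: [0.4954, 0.3085, 0.3734]
ee_rot: [180.0, -0.0, 80.3]
ft_force: [-0.7, 1.3, -1.0]
grip_width: 0.0351
gripper_force: 40.6
```

Run:
```python
from h import *
go(.4835,.0100,.097,80.8)
im=cams.grab_frame("wrist"); b=blob(im,"green")[0]; r=rows(im,b[2]); print(b[:2],[tuple(map(int,x)) for x in r[::4]])
cv2.imwrite("pics/w9.png",im[:,:,::-1])
```

```text
shift tool-now [-0.2963  0.0387  0.1213] shift tool-target [-0.2966  0.036   0.1214] turn [ 0.04 -0.03 -0.53] tcp [0.4954 0.3085 0.3734] yaw [ 1.7996e+02 -3.0000e-02  8.0270e+01] j [-12.  32. -38.  99.  23.  57. -67.] t 28.1
([280, 248, 87, 70], 5419) [(248, 294, 352, 62), (252, 290, 354, 67), (256, 288, 355, 67), (260, 288, 356, 67), (264, 287, 358, 67), (268, 286, 359, 68), (272, 285, 360, 68), (276, 284, 361, 68), (280, 284, 362, 68), (284, 283, 363, 68), (288, 282, 363, 68), (292, 281, 364, 68), (296, 281, 365, 84), (300, 280, 366, 95), (304, 280, 366, 96), (308, 280, 365, 95), (312, 280, 365, 94), (316, 282, 363, 90)]
```

Call:
{"name": "step_arm", "arguments": {
  "steps": [
    [[0, 0, -0.5, -0.0372, 0.0043, 0, 1], [0, 0, 0, -0.0372, 0.0043, 0, 1], [0, 0, 0, -0.0372, 0.0043, 0, 1], [0, 0, 0, -0.0372, 0.0043, 0, 1], [0, 0, 0, -0.0372, 0.0043, 0, 1], [0, 0, 0, -0.0372, 0.0043, 0, 1], [0, 0, 0, -0.0372, 0.0043, 0, 1], [0, 0, 0, -0.0372, 0.0046, 0, 1]]
  ]
}}

```text
time_s: 28.95
tcp_pos: [0.4829, 0.0078, 0.3733]
ee_rot: [180.0, 0.0, 81.2]
ft_force: [0.6, 0.3, -0.6]
grip_width: 0.0356
gripper_force: 40.6
```

Call:
{"name": "step_arm", "arguments": {
  "steps": [
    [[0, 0, 0, 0, 0, 0.015, 1], [0, 0, 0, 0, 0, 0.015, 1], [0, 0, 0, 0, 0, 0.015, 1], [0, 0, 0, 0, 0, 0, 1], [0, 0, 0, 0, 0, 0, 1], [0, 0, 0, 0, 0, 0, 1], [0, 0, 0, 0, 0, 0, 1], [0, 0, 0, 0, 0, 0, 1]]
  ]
}}

```text
time_s: 29.75
tcp_pos: [0.4833, 0.0093, 0.3283]
ee_rot: [180.0, -0.0, 81.1]
ft_force: [-0.1, -0.7, -1.5]
grip_width: 0.0351
gripper_force: 40.6
```

Run:
```python
from h import *
go(.482,.0093,.097,80.8)
im=cams.grab_frame("wrist");cv2.imwrite("pics/w10.png",im[:,:,::-1])
g=cv2.cvtColor(im,cv2.COLOR_RGB2GRAY)
print("colprof (rows140-260) @cols 320-330", g[140:260,318:330].mean(1).round(0).astype(int).tolist())
s=telemetry.state();R=Ro.from_euler("xyz",s["ee_rot"],degrees=True)
a=np.array([.987,-.160]);b=np.array([.160,.987]);C=np.array([.482,.0098])
for y in(-.0075,.0075,.0145,.0295): print(y,[proj("wrist",[*(C+y*b+x*a),.07]).round(1).tolist() for x in(-.0195,.0195)])
print("hone bot",[proj("wrist",s["tcp_pos"]+R.apply([x,y,.2438])).round(1).tolist() for x in(.0065,) for y in(-.018,.018)])
for r in(165,170,175,195,200,215,220,225): print(r,g[r,285:365].tolist())
```

```text
shift tool-now [-0.0002 -0.0014  0.0763] shift tool-target [-0.0002 -0.0013  0.0763] turn [ 0.05 -0.    0.29] tcp [0.4833 0.0093 0.3283] yaw [179.95  -0.    81.09] j [ 20.  27. -36. 115.  22.  44. -39.] t 29.75
colprof (rows140-260) @cols 320-330 [106, 102, 94, 85, 73, 74, 96, 107, 107, 106, 104, 104, 101, 88, 72, 64, 65, 69, 74, 81, 88, 90, 88, 82, 77, 69, 63, 76, 104, 114, 111, 100, 82, 63, 56, 56, 56, 57, 56, 56, 57, 60, 62, 63, 62, 62, 62, 62, 62, 62, 63, 72, 86, 89, 89, 89, 89, 90, 89, 84, 67, 57, 56, 56, 56, 58, 60, 62, 69, 81, 83, 82, 82, 82, 82, 82, 82, 82, 82, 82, 82, 82, 82, 82, 82, 82, 81, 81, 82, 82, 81, 81, 81, 81, 81, 81, 81, 81, 81, 81, 81, 81, 80, 84, 97, 103, 77, 49, 50, 52, 52, 52, 52, 52, 52, 52, 52, 52, 52, 52]
-0.0075 [[295.3, 216.3], [345.5, 216.6]]
0.0075 [[294.8, 198.0], [346.1, 198.2]]
0.0145 [[294.6, 189.1], [346.4, 189.4]]
0.0295 [[294.1, 169.6], [347.0, 169.9]]
hone bot [[297.3, 206.2], [347.3, 206.2]]
165 [72, 65, 62, 66, 69, 74, 78, 79, 80, 80, 78, 76, 75, 73, 71, 70, 69, 69, 73, 65, 60, 61, 65, 70, 72, 72, 72, 71, 72, 72, 72, 72, 72, 67, 60, 60, 68, 70,
[... 1822 characters left out ...]
 101, 103, 105, 107, 108, 108, 110, 109, 110, 110]
220 [89, 89, 89, 90, 90, 89, 89, 89, 84, 69, 78, 86, 85, 85, 84, 84, 83, 83, 83, 82, 82, 81, 82, 84, 83, 84, 83, 82, 81, 81, 82, 82, 83, 82, 82, 81, 82, 82, 82, 82, 81, 81, 81, 81, 82, 81, 81, 81, 82, 84, 84, 83, 84, 83, 82, 84, 83, 83, 82, 81, 83, 82, 75, 60, 64, 72, 76, 77, 78, 80, 81, 83, 85, 86, 87, 89, 91, 93, 95, 97]
225 [85, 87, 90, 90, 89, 89, 88, 84, 66, 65, 80, 85, 85, 84, 84, 83, 82, 82, 83, 81, 82, 81, 83, 83, 84, 84, 82, 82, 81, 81, 82, 83, 83, 83, 82, 81, 82, 83, 83, 82, 81, 80, 80, 82, 82, 81, 82, 81, 82, 82, 83, 83, 83, 82, 82, 83, 83, 83, 83, 82, 82, 82, 83, 78, 59, 50, 55, 56, 57, 59, 60, 62, 67, 66, 68, 71, 73, 74, 76, 78]
```

Call:
{"name": "step_arm", "arguments": {
  "steps": [
    [[0, 0, 0.3, -0.0002, -0.0014, 0, 1], [0, 0, 0, 0, 0, 0, 1], [0, 0, 0, 0, 0, 0.008, 1], [0, 0, 0, 0, 0, 0.007, 1], [0, 0, 0, 0, 0, 0.006, 1], [0, 0, 0, 0, 0, 0.006, 1], [0, 0, 0, 0, 0, 0.006, 1], [0, 0, 0, 0, 0, 0, 1]]
  ]
}}

```text
time_s: 30.6
tcp_pos: [0.4816, 0.0093, 0.2939]
ee_rot: [-179.9, 0.0, 80.8]
ft_force: [0.2, -0.0, -1.7]
grip_width: 0.0354
gripper_force: 40.6
```

Call:
{"name": "step_arm", "arguments": {
  "steps": [
    [[0, 0, 0, 0, 0, 0.006, 1], [0, 0, 0, 0, 0, 0.006, 1], [0, 0, 0, 0, 0, 0.006, 1], [0, 0, 0, 0, 0, 0.006, 1], [0, 0, 0, 0, 0, 0.006, 1], [0, 0, 0, 0, 0, 0.006, 1], [0, 0, 0, 0, 0, 0.005, 1], [0, 0, 0, 0, 0, 0, 1]]
  ]
}}

```text
time_s: 31.4
tcp_pos: [0.4815, 0.0095, 0.2534]
ee_rot: [-179.9, 0.0, 80.8]
ft_force: [-0.6, -0.3, -0.6]
grip_width: 0.0356
gripper_force: 40.7
```

Call:
{"name": "step_arm", "arguments": {
  "steps": [
    [[0, 0, 0, 0, 0, 0, 1], [0, 0, 0, 0, 0, 0, 0.5], [0, 0, 0, 0, 0, 0, 0.4], [0, 0, 0, 0, 0, 0, 0.3], [0, 0, 0, 0, 0, 0, 0.3], [0, 0, 0, 0, 0, -0.02, 0.3], [0, 0, 0, 0, 0, -0.03, 0.3], [0, 0, 0, 0, 0, -0.03, 0.3]]
  ]
}}

```text
time_s: 32.2
tcp_pos: [0.4816, 0.0094, 0.3346]
ee_rot: [-179.9, -0.0, 80.8]
ft_force: [0.5, -0.9, -0.7]
grip_width: 0.0597
gripper_force: 0.0
```

Call:
{"name": "step_arm", "arguments": {
  "steps": [
    [[0, 0, 0, 0, 0, -0.03, 0.3], [0, 0, 0, 0.0417, -0.0066, 0, 0.3], [0, 0, 0, 0.0417, -0.0066, 0, 0.3], [0, 0, 0, 0.0417, -0.0066, 0, 0.3], [0, 0, 0, 0.0417, -0.0066, 0, 0.3], [0, 0, 0, 0.0417, -0.0066, 0, 0.3], [0, 0, 0, 0.0417, -0.0066, 0, 0.3], [0, 0, 0, 0.0417, -0.0066, 0, 0.3]]
  ]
}}

```text
time_s: 33.0
tcp_pos: [0.4827, 0.3065, 0.3638]
ee_rot: [180.0, 0.0, 80.8]
ft_force: [0.4, -0.4, -0.0]
grip_width: 0.0597
gripper_force: 0.0
```

Call:
{"name": "step_arm", "arguments": {
  "steps": [
    [[0, 0, 0, 0.0417, -0.0066, 0, 0.3], [0, 0, -6.75, 0, 0, 0, 0.3], [0, 0, -6.75, 0, 0, 0, 0.3], [0, 0, -6.75, 0, 0, 0, 0.3], [0, 0, -6.75, 0, 0, 0, 0.3], [0, 0, 0, 0, 0, 0, 0.3], [0, 0, 0, 0, 0, 0, 0.3], [0, 0, 0, 0, 0, 0, 0.3]]
  ]
}}

```text
time_s: 33.8
tcp_pos: [0.4831, 0.347, 0.3638]
ee_rot: [180.0, 0.0, 107.6]
ft_force: [-0.7, -0.0, -0.1]
grip_width: 0.0599
gripper_force: 0.0
```

Run:
```python
from h import *
go(.4828,.3473,.098,107.8)
im=cams.grab_frame("wrist");cv2.imwrite("pics/w11.png",im[:,:,::-1])
for b in blob(im,"yellow")[:1]:
    print(b[:2],[tuple(map(int,x)) for x in rows(im,b[2])[::2]]); q=b[0]
    for h in(13,14): print(tool((q[0]+q[2]/2,q[1]+q[3]-h/2),.115))
```

```text
shift tool-now [ 0.0004 -0.0002  0.1108] shift tool-target [ 0.0004 -0.0002  0.1108] turn [ 0.    0.   -0.19] tcp [0.4831 0.347  0.3638] yaw [180.     0.   107.61] j [-12.  36. -44.  97.  28.  59. -48.] t 33.8
([297, 189, 48, 31], 1369) [(189, 302, 341, 100), (191, 301, 341, 103), (193, 301, 341, 103), (195, 300, 342, 104), (197, 300, 342, 104), (199, 299, 342, 105), (201, 299, 343, 105), (203, 298, 343, 106), (205, 298, 344, 130), (207, 297, 344, 145), (209, 297, 344, 155), (211, 297, 344, 165), (213, 297, 344, 168), (215, 297, 344, 168), (217, 298, 343, 162), (219, 301, 319, 126)]
[-0.0012 -0.0014  0.2488]
[-0.0008 -0.0014  0.2488]
```

Call:
{"name": "step_arm", "arguments": {
  "steps": [
    [[0, 0, 0, -0.0008, -0.0012, 0.02, 0.3], [0, 0, 0, 0, 0, 0.025, 0.3], [0, 0, 0, 0, 0, 0.025, 0.3], [0, 0, 0, 0, 0, 0.025, 0.3], [0, 0, 0, 0, 0, 0.0155, 0.3], [0, 0, 0, 0, 0, 0, 0.35], [0, 0, 0, 0, 0, 0, 0.45], [0, 0, 0, 0, 0, 0, 0.52]]
  ]
}}

```text
time_s: 34.65
tcp_pos: [0.4825, 0.3462, 0.2545]
ee_rot: [179.9, -0.0, 107.8]
ft_force: [-0.1, -0.4, 1.4]
grip_width: 0.0408
gripper_force: 0.0
```

Call:
{"name": "step_arm", "arguments": {
  "steps": [
    [[0, 0, 0, 0, 0, 0, 0.56], [0, 0, 0, 0, 0, 0, 0.6], [0, 0, 0, 0, 0, 0, 0.7], [0, 0, 0, 0, 0, 0, 0.9], [0, 0, 0, 0, 0, 0, 1], [0, 0, 0, 0, 0, 0, 1], [0, 0, 0, 0, 0, 0, 1], [0, 0, 0, 0, 0, 0, 1]]
  ]
}}

```text
time_s: 35.45
tcp_pos: [0.4823, 0.3461, 0.2544]
ee_rot: [179.9, -0.0, 107.8]
ft_force: [-3.0, -1.3, 8.3]
grip_width: 0.0353
gripper_force: 39.1
```

Call:
{"name": "step_arm", "arguments": {
  "steps": [
    [[0, 0, 0, 0, 0, -0.03, 1], [0, 0, 0, 0, 0, -0.03, 1], [0, 0, 0, 0, 0, -0.03, 1], [0, 0, 0, 0, 0, -0.03, 1], [0, 0, 6.75, 0, 0, 0, 1], [0, 0, 6.75, 0, 0, 0, 1], [0, 0, 6.75, 0, 0, 0, 1], [0, 0, 6.75, 0, 0, 0, 1]]
  ]
}}

```text
time_s: 36.25
tcp_pos: [0.4822, 0.3458, 0.3739]
ee_rot: [180.0, -0.0, 80.5]
ft_force: [-0.1, -0.5, -0.5]
grip_width: 0.0357
gripper_force: 40.6
```

Run:
```python
from h import *
go(.485,.0310,.097,80.8)
im=cams.grab_frame("wrist"); b=blob(im,"yellow")[0]; r=rows(im,b[2]); print(b[:2],[tuple(map(int,x)) for x in r[::4]])
cv2.imwrite("pics/w12.png",im[:,:,::-1])
```

```text
shift tool-now [-0.3101  0.0547  0.1218] shift tool-target [-0.3103  0.0531  0.1219] turn [ 0.03 -0.02 -0.31] tcp [0.4822 0.3458 0.3739] yaw [ 1.7997e+02 -2.0000e-02  8.0490e+01] j [-15.  33. -38.  97.  24.  58. -71.] t 36.25
([279, 246, 88, 71], 5520) [(246, 296, 353, 78), (250, 290, 355, 104), (254, 289, 356, 105), (258, 287, 358, 104), (262, 287, 359, 104), (266, 286, 359, 105), (270, 285, 360, 105), (274, 284, 361, 105), (278, 283, 362, 105), (282, 283, 363, 106), (286, 282, 364, 106), (290, 281, 365, 106), (294, 280, 366, 129), (298, 280, 366, 143), (302, 280, 366, 145), (306, 280, 366, 143), (310, 280, 365, 143), (314, 282, 363, 137)]
```

Call:
{"name": "step_arm", "arguments": {
  "steps": [
    [[0, 0, -0.3, -0.0388, 0.0066, 0, 1], [0, 0, 0, -0.0388, 0.0066, 0, 1], [0, 0, 0, -0.0388, 0.0066, 0, 1], [0, 0, 0, -0.0388, 0.0066, 0, 1], [0, 0, 0, -0.0388, 0.0066, 0, 1], [0, 0, 0, -0.0388, 0.0066, 0, 1], [0, 0, 0, -0.0388, 0.0066, 0, 1], [0, 0, 0, -0.0388, 0.0067, 0, 1]]
  ]
}}

```text
time_s: 37.1
tcp_pos: [0.4859, 0.0295, 0.3738]
ee_rot: [180.0, 0.0, 81.2]
ft_force: [0.6, -0.3, -1.0]
grip_width: 0.0355
gripper_force: 40.5
```

Call:
{"name": "step_arm", "arguments": {
  "steps": [
    [[0, 0, 0, 0, 0, 0.015, 1], [0, 0, 0, 0, 0, 0.015, 1], [0, 0, 0, 0, 0, 0.015, 1], [0, 0, 0, 0, 0, 0, 1], [0, 0, 0, 0, 0, 0, 1], [0, 0, 0, 0, 0, 0, 1], [0, 0, 0, 0, 0, 0, 1], [0, 0, 0, 0, 0, 0, 1]]
  ]
}}

```text
time_s: 37.9
tcp_pos: [0.4862, 0.0311, 0.3288]
ee_rot: [180.0, -0.0, 81.1]
ft_force: [0.0, -0.3, -0.4]
grip_width: 0.0354
gripper_force: 40.5
```

Run:
```python
from h import *
go(.485,.0309,.097,80.8)
im=cams.grab_frame("wrist");cv2.imwrite("pics/w13.png",im[:,:,::-1])
g=cv2.cvtColor(im,cv2.COLOR_RGB2GRAY)
print("rows185-235", g[185:235,318:328].mean(1).round(0).astype(int).tolist())
for r in(200,203,206): print(r,g[r,285:360].tolist())
print(216,g[216,285:360].tolist())
```

```text
shift tool-now [-0.0004 -0.0012  0.0768] shift tool-target [-0.0004 -0.0012  0.0768] turn [ 0.04 -0.    0.29] tcp [0.4862 0.0311 0.3288] yaw [179.96  -0.    81.09] j [ 18.  27. -37. 115.  23.  45. -41.] t 37.9
rows185-235 [62, 64, 67, 71, 74, 73, 70, 66, 62, 57, 59, 73, 86, 87, 79, 64, 55, 55, 55, 55, 57, 61, 73, 86, 82, 80, 80, 80, 80, 80, 80, 80, 80, 80, 80, 80, 80, 80, 80, 80, 80, 80, 80, 80, 80, 79, 80, 79, 80, 79]
200 [83, 79, 70, 61, 60, 72, 84, 86, 78, 68, 60, 56, 56, 57, 59, 60, 62, 60, 60, 60, 61, 61, 60, 61, 62, 61, 62, 63, 63, 62, 63, 62, 63, 64, 64, 64, 64, 63, 63, 63, 64, 63, 66, 66, 65, 66, 66, 66, 66, 67, 68, 67, 66, 67, 67, 65, 67, 64, 66, 66, 69, 76, 84, 86, 68, 56, 62, 74, 83, 85, 79, 72, 66, 62, 64]
203 [72, 68, 64, 63, 62, 72, 84, 88, 80, 66, 54, 47, 48, 53, 55, 56, 55, 55, 56, 55, 56, 56, 54, 55, 55, 56, 55, 54, 55, 54, 55, 56, 55, 54, 55, 55, 57, 55, 55, 56, 55, 55, 54, 55, 55, 55, 55, 54, 54, 56, 55, 56, 56, 55, 55, 56, 54, 50, 48, 49, 59, 72, 84, 86, 75, 67, 62, 64, 67, 74, 82, 85, 81, 75, 73]
206 [74, 72, 70, 68, 69, 77, 84, 87, 81, 68, 53, 50, 55, 61, 62, 62, 62, 63, 61, 62, 60, 61, 61, 62, 61, 61, 58, 61, 60, 61, 61, 61, 60, 60, 60, 60, 61, 62, 62, 61, 61, 61, 61, 60, 59, 60, 60, 59, 60, 60, 58, 60, 59, 58, 60, 59, 55, 52, 48, 50, 64, 76, 85, 87, 80, 71, 68, 70, 73, 73, 75, 78, 82, 85, 86]
216 [87, 87, 85, 82, 83, 85, 88, 88, 84, 73, 58, 60, 75, 83, 83, 83, 82, 80, 80, 80, 80, 80, 80, 81, 82, 82, 81, 81, 80, 80, 80, 81, 80, 81, 81, 79, 80, 81, 81, 82, 79, 79, 79, 80, 80, 80, 80, 80, 80, 82, 82, 81, 81, 82, 81, 82, 81, 80, 81, 80, 81, 80, 71, 70, 95, 105, 107, 110, 112, 116, 116, 116, 117, 116, 115]
```

Call:
{"name": "step_arm", "arguments": {
  "steps": [
    [[0, 0, 0.3, -0.0008, -0.0013, 0, 1], [0, 0, 0, 0, 0, 0, 1], [0, 0, 0, 0, 0, 0.008, 1], [0, 0, 0, 0, 0, 0.007, 1], [0, 0, 0, 0, 0, 0.006, 1], [0, 0, 0, 0, 0, 0.006, 1], [0, 0, 0, 0, 0, 0.006, 1], [0, 0, 0, 0, 0, 0, 1]]
  ]
}}

```text
time_s: 38.75
tcp_pos: [0.4846, 0.0305, 0.2945]
ee_rot: [-179.9, 0.0, 80.8]
ft_force: [-0.5, 0.1, -1.1]
grip_width: 0.0354
gripper_force: 40.5
```

Call:
{"name": "step_arm", "arguments": {
  "steps": [
    [[0, 0, 0, 0, 0, 0.006, 1], [0, 0, 0, 0, 0, 0.006, 1], [0, 0, 0, 0, 0, 0.006, 1], [0, 0, 0, 0, 0, 0.006, 1], [0, 0, 0, 0, 0, 0.006, 1], [0, 0, 0, 0, 0, 0.006, 1], [0, 0, 0, 0, 0, 0.004, 1], [0, 0, 0, 0, 0, 0, 1]]
  ]
}}

```text
time_s: 39.55
tcp_pos: [0.4847, 0.0306, 0.2548]
ee_rot: [-180.0, 0.0, 80.8]
ft_force: [0.9, -0.2, -0.8]
grip_width: 0.0354
gripper_force: 40.5
```

Call:
{"name": "step_arm", "arguments": {
  "steps": [
    [[0, 0, 0, 0, 0, 0, 0.5], [0, 0, 0, 0, 0, 0, 0.4], [0, 0, 0, 0, 0, 0, 0.3], [0, 0, 0, 0, 0, 0, 0.3], [0, 0, 0, 0, 0, -0.02, 0.3], [0, 0, 0, 0, 0, -0.05, 0.3], [0, 0, 0, 0, 0, -0.05, 0.3], [0, 0, 0, 0, 0, -0.05, 0.3]]
  ]
}}

```text
time_s: 40.35
tcp_pos: [0.4843, 0.0306, 0.4273]
ee_rot: [-180.0, -0.0, 80.8]
ft_force: [2.4, -0.5, -0.1]
grip_width: 0.0597
gripper_force: 0.0
```

Run:
```python
from h import *
im=cams.grab_frame("wrist");cv2.imwrite("pics/w14.png",im[:,:,::-1])
for c,z in(("red",0),("green",0),("yellow",0)):
    for b in blob(im,c)[:2]: print(c,b[:2],[x[3] for x in rows(im,b[2])])
    k=c+"_mid"; 
C=np.array([.482,.0098]);b=np.array([.160,.987])
for y in(-.022,0,.022): print(proj("wrist",[*(C+(y-.006)*b),.115]).round(1),proj("wrist",[*(C+(y+.006)*b),.115]).round(1),proj("wrist",[*(C+(y+.006)*b),.069]).round(1))
```

```text
red ([202, 134, 34, 70], 1251) [89, 99, 103, 108, 107, 114, 125, 131, 139, 140, 140, 140, 136, 137, 141, 138, 138, 139, 138, 140, 139, 140, 141, 143, 139, 139, 141, 140, 139, 142, 141, 143, 143, 142, 144, 146, 142, 142, 143, 142, 140, 138, 128, 124, 121, 111, 103, 93, 88, 88, 87, 87, 88, 87, 87, 87, 87, 87, 87, 88, 89, 88, 89, 91, 94, 97, 101, 105, 108, 102]
red ([305, 215, 35, 20], 649) [75, 89, 90, 90, 90, 90, 90, 90, 90, 100, 124, 144, 153, 157, 157, 156, 155, 154, 153, 146]
green ([305, 194, 37, 21], 731) [64, 65, 66, 66, 67, 67, 67, 67, 68, 80, 101, 115, 122, 125, 122, 121, 119, 118, 118, 113, 91]
yellow ([439, 36, 45, 86], 2560) [182, 189, 194, 195, 193, 186, 186, 179, 175, 173, 171, 169, 172, 173, 177, 168, 162, 161, 161, 163, 163, 160, 161, 164, 162, 162, 162, 163, 162, 161, 161, 161, 168, 167, 168, 167, 170, 169, 169, 167, 170, 168, 162, 160, 160, 163, 164, 164, 164, 164, 163, 149, 136, 138, 138, 133, 134, 134, 133, 142, 145, 135, 136, 137, 130, 128, 127, 135, 124, 147, 177, 200, 203, 201, 200, 201, 201, 197, 203, 203, 201, 203, 201, 193, 201, 194]
yellow ([304, 171, 38, 23], 804) [104, 104, 105, 106, 107, 106, 106, 106, 107, 112, 128, 143, 148, 150, 150, 149, 147, 146, 146, 148, 146, 126, 80]
[319.9 234.1] [319.8 223.1] [319.9 207.2]
[319.8 213.6] [319.8 202.1] [319.8 188.5]
[319.8 192.2] [319.8 180.1] [319.8 169. ]
```

Call:
{"name": "step_arm", "arguments": {
  "steps": [
    [[0, 0, 0, -0.033, 0.0104, 0, 0.3], [0, 0, 0, -0.033, 0.0104, 0, 0.3], [0, 0, 0, -0.033, 0.0104, 0, 0.3], [0, 0, 0, -0.033, 0.0104, 0, 0.3], [0, 0, 0, -0.033, 0.0104, 0, 0.3], [0, 0, 0, -0.033, 0.0104, 0, 0.3], [0, 0, 0, -0.033, 0.0104, 0, 0.3], [0, 0, 0, -0.033, 0.0104, 0, 0.3]]
  ]
}}

```text
time_s: 41.2
tcp_pos: [0.5245, -0.2449, 0.4253]
ee_rot: [180.0, 0.0, 80.8]
ft_force: [0.5, 0.4, -0.3]
grip_width: 0.0597
gripper_force: 0.0
```

Call:
{"name": "step_arm", "arguments": {
  "steps": [
    [[0, 0, -7.57, 0, 0, 0, 0.3], [0, 0, -7.57, 0, 0, 0, 0.3], [0, 0, -7.57, 0, 0, 0, 0.3], [0, 0, -7.57, 0, 0, 0, 0.3], [0, 0, -7.57, 0, 0, 0, 0.3], [0, 0, -7.57, 0, 0, 0, 0.3], [0, 0, -7.57, 0, 0, 0, 0.3], [0, 0, -7.57, 0, 0, 0, 0.3]]
  ]
}}

```text
time_s: 42.0
tcp_pos: [0.5245, -0.2435, 0.4252]
ee_rot: [-180.0, 0.0, 141.6]
ft_force: [-0.0, -0.4, -0.6]
grip_width: 0.0596
gripper_force: 0.0
```

Call:
{"name": "step_arm", "arguments": {
  "steps": [
    [[0, 0, -7.57, 0, 0, 0, 0.3], [0, 0, -7.57, 0, 0, 0, 0.3], [0, 0, -7.57, 0, 0, 0, 0.3], [0, 0, -7.57, 0, 0, 0, 0.3], [0, 0, 0, 0, 0, 0, 0.3], [0, 0, 0, 0, 0, 0, 0.3], [0, 0, 0, 0, 0, 0, 0.3], [0, 0, 0, 0, 0, 0, 0.3]]
  ]
}}

```text
time_s: 42.8
tcp_pos: [0.5246, -0.2433, 0.4254]
ee_rot: [-180.0, 0.0, 171.5]
ft_force: [0.1, 0.7, -0.1]
grip_width: 0.0598
gripper_force: 0.0
```

Run:
```python
from h import *
go(.5247,-.243,.1095,171.6)
im=cams.grab_frame("wrist");cv2.imwrite("pics/w15.png",im[:,:,::-1]);np.savez("w15.npz",**cams.calibration("wrist"))
g=cv2.cvtColor(im,cv2.COLOR_RGB2GRAY)
h,s,v=cv2.split(cv2.cvtColor(im,cv2.COLOR_RGB2HSV))
m=((h>5)&(h<16)&(s>190)&(v>80)).astype(np.uint8); n,l,st,ce=cv2.connectedComponentsWithStats(m); i=1+np.argmax(st[1:,4]); print("orange",st[i],ce[i])
k=(v<45)&(np.indices(g.shape)[0]<330); x,y,w,hh=st[i][:4]; kk=np.zeros_like(m); kk[y:y+hh,x:x+w]=k[y:y+hh,x:x+w]
n,l,s2,c2=cv2.connectedComponentsWithStats(kk); j=1+np.argmax(s2[1:,4]); r=cv2.minAreaRect(np.argwhere(l==j)[:,::-1].astype(np.float32)); print("dark",s2[j],c2[j],r)
print("exp bar ends",[proj("wrist",[.5247+x*np.cos(np.radians(171.6)),-.243+x*np.sin(np.radians(171.6)),.113]).round(0) for x in(-.032,.032)])
```

```text
shift tool-now [-1.000e-04  4.000e-04  1.609e-01] shift tool-target [-1.000e-04  3.000e-04  1.609e-01] turn [-0.02  0.   -0.08] tcp [ 0.5246 -0.2433  0.4254] yaw [-179.98    0.    171.52] j [ 56.  34. -56.  96.  30.  67.  75.] t 42.8
orange [ 264  126   75  104 3744] [308.70005342 173.13701923]
dark [ 273  154   25   67 1485] [285.60538721 186.6962963 ] ((285.3764343261719, 187.04013061523438), (66.49331665039062, 23.163801193237305), 87.95458984375)
exp bar ends [array([324., 220.]), array([324., 154.])]
```

View pics/w15.png

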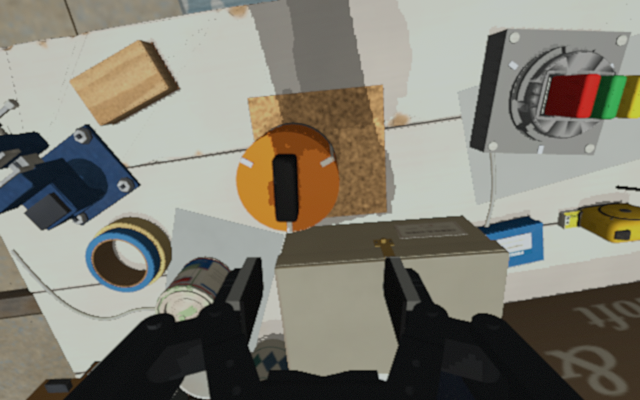

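Run:
```python
from h import *
c=dict(np.load("w15.npz")); im=cv2.imread("pics/w15.png"); v=im.max(2)
k=np.zeros(v.shape,bool);k[150:224,268:302]=v[150:224,268:302]<45
P=[(r,np.where(k[r])[0]) for r in range(150,224) if k[r].sum()>8]
print(P[0][0],P[-1][0],[(r,int(x[0]),int(x[-1])) for r,x in P[::6]])
a=[(x.mean(),r) for r,x in P if 160<r<216]; cc=np.polyfit([q[1] for q in a],[q[0] for q in a],1)
A=at("wrist",(np.polyval(cc,158),158),.126,c);B=at("wrist",(np.polyval(cc,218),218),.126,c)
d=A-B; print(A,B,np.degrees(np.arctan2(d[1],d[0])),"mid", at("wrist",(np.polyval(cc,187),187),.126,c))
```

```text
154 220 [(154, 279, 292), (160, 274, 296), (166, 274, 296), (172, 274, 296), (178, 274, 296), (184, 274, 296), (190, 275, 297), (196, 275, 297), (202, 276, 297), (208, 276, 297), (214, 277, 297), (220, 279, 294)]
[ 0.48919893 -0.27227573  0.126     ] [ 0.54419167 -0.28024092  0.126     ] 171.75854301871593 mid [ 0.51489018 -0.27599687  0.126     ]
```

Call:
{"name": "step_arm", "arguments": {
  "steps": [
    [[0, 0, 0, 0, -0.035, 0, 0.1], [0, 0, 0, 0, 0, 0.03, 0.1], [0, 0, 0, 0, 0, 0.03, 0.1], [0, 0, 0, 0, 0, 0.03, 0.1], [0, 0, 0, 0, 0, 0.03, 0.1], [0, 0, 0, 0, 0, 0.025, 0.1], [0, 0, 0, 0, 0, 0.014, 0.1], [0, 0, 0, 0, 0, 0, 0.1]]
  ],
  "newtons": 80
}}

```text
time_s: 43.65
tcp_pos: [0.5192, -0.2779, 0.2651]
ee_rot: [180.0, -0.1, 171.6]
ft_force: [0.8, 0.7, 0.5]
grip_width: 0.0766
gripper_force: 0.0
```

Call:
{"name": "step_arm", "arguments": {
  "steps": [
    [[0, 0, 0, 0, 0, 0, 0.4], [0, 0, 0, 0, 0, 0, 0.55], [0, 0, 0, 0, 0, 0, 0.65], [0, 0, 0, 0, 0, 0, 0.7], [0, 0, 0, 0, 0, 0, 0.75], [0, 0, 0, 0, 0, 0, 0.85], [0, 0, 0, 0, 0, 0, 1], [0, 0, 0, 0, 0, 0, 1]]
  ]
}}

```text
time_s: 44.45
tcp_pos: [0.5195, -0.2784, 0.2669]
ee_rot: [-180.0, 0.0, 171.6]
ft_force: [-1.3, -1.9, 9.7]
grip_width: 0.0203
gripper_force: 78.3
```

Call:
{"name": "step_arm", "arguments": {
  "steps": [
    [[0, 0, 0, 0, 0, -0.01, 1], [0, 0, 0, 0, 0, -0.03, 1], [0, 0, 0, 0, 0, -0.035, 1], [0, 0, 0, 0, 0, -0.035, 1], [0, 0, 0, 0, 0, -0.036, 1], [0, 0, 0, 0.0099, 0.035, 0, 1], [0, 0, 0, 0.0099, 0.035, 0, 1], [0, 0, 0, 0.0099, 0.035, 0, 1]]
  ]
}}

```text
time_s: 45.25
tcp_pos: [0.5048, -0.1685, 0.4129]
ee_rot: [-180.0, 0.0, 171.6]
ft_force: [1.7, 0.4, -2.0]
grip_width: 0.0204
gripper_force: 79.0
```

Call:
{"name": "step_arm", "arguments": {
  "steps": [
    [[0, 0, 0, 0.0099, 0.035, 0, 1], [0, 0, 0, 0.0099, 0.035, 0, 1], [0, 0, 0, 0.0099, 0.035, 0, 1], [0, 0, 0, 0.0099, 0.035, 0, 1], [0, 0, 0, 0.0096, 0.0347, 0, 1], [0, 0, 0, 0, 0, 0, 1], [0, 0, 0, 0, 0, 0, 1], [0, 0, 0, 0, 0, 0, 1]]
  ]
}}

```text
time_s: 46.05
tcp_pos: [0.4822, 0.0095, 0.4124]
ee_rot: [-180.0, -0.0, 171.6]
ft_force: [-0.1, 0.2, -2.9]
grip_width: 0.0201
gripper_force: 79.2
```

Run:
```python
from h import *
go(.4823,.0098,.16,171.0); s=telemetry.state(); print(s["ft_force"],s["grip_width"])
for n in("wrist","side"): cv2.imwrite(f"pics/{n}16.png",cams.grab_frame(n)[:,:,::-1])
im=cv2.imread("pics/wrist16.png"); v=im.max(2); P=[(r,np.where(v[r,290:360]<45)[0]+290) for r in range(195,300,8)]
print([(r,int(x[0]),int(x[-1])) for r,x in P if len(x)])
```

```text
shift tool-now [-0.0001  0.0004  0.0974] shift tool-target [-0.0001  0.0003  0.0974] turn [-0.02 -0.01  0.58] tcp [0.4822 0.0095 0.4124] yaw [-1.7998e+02 -1.0000e-02  1.7158e+02] j [ 38.  26. -60. 110.  26.  59.  48.] t 46.05
[-0.11264012  0.20388526 -2.85076913] 0.020120910931473973
[(219, 302, 343), (227, 300, 345), (235, 299, 346), (243, 299, 346), (251, 299, 346), (259, 298, 347), (267, 297, 348), (275, 296, 350), (283, 295, 351), (291, 294, 352), (299, 294, 359)]
```

Run:
```python
import cv2,numpy as np
for f in("w2","wrist16"):
    im=cv2.imread(f"pics/{f}.png").astype(int); print(f,[int(x) for x in im[190:225,318:328].max(2).mean(1)])
```

```text
w2 [135, 135, 135, 135, 135, 135, 135, 135, 135, 135, 135, 135, 136, 136, 124, 79, 27, 11, 13, 13, 13, 12, 12, 13, 13, 12, 12, 13, 12, 13, 14, 14, 15, 17, 18]
wrist16 [129, 129, 129, 129, 129, 129, 129, 129, 129, 129, 129, 129, 128, 129, 128, 129, 128, 128, 128, 129, 130, 115, 59, 10, 10, 12, 11, 11, 12, 11, 11, 11, 11, 12, 12]
```

Call:
{"name": "step_arm", "arguments": {
  "steps": [
    [[0, 0, 0, 0, 0.0002, 0.02, 1], [0, 0, 0, 0, 0, 0.02, 1], [0, 0, 0, 0, 0, 0.018, 1], [0, 0, 0, 0, 0, 0.006, 1], [0, 0, 0, 0, 0, 0.006, 1], [0, 0, 0, 0, 0, 0.006, 1], [0, 0, 0, 0, 0, 0.005, 1], [0, 0, 0, 0, 0, 0, 1]]
  ]
}}

```text
time_s: 46.95
tcp_pos: [0.4821, 0.0102, 0.331]
ee_rot: [-180.0, -0.0, 171.6]
ft_force: [0.3, -0.3, -3.1]
grip_width: 0.0208
gripper_force: 79.1
```

Call:
{"name": "step_arm", "arguments": {
  "steps": [
    [[0, 0, 0, 0, 0, -0.012, 1], [0, 0, 0, 0.0033, 0, 0, 1], [0, 0, 0, 0, 0, 0, 1], [0, 0, 0, 0, 0, 0.006, 1], [0, 0, 0, 0, 0, 0.006, 1], [0, 0, 0, 0, 0, 0.003, 1], [0, 0, 0, 0, 0, 0.003, 1], [0, 0, 0, 0, 0, 0, 1]]
  ]
}}

```text
time_s: 47.75
tcp_pos: [0.4788, 0.0109, 0.3248]
ee_rot: [180.0, -0.0, 171.6]
ft_force: [-0.3, 0.0, -2.9]
grip_width: 0.0201
gripper_force: 79.3
```

Call:
{"name": "step_arm", "arguments": {
  "steps": [
    [[0, 0, 0, 0, 0, 0.002, 1], [0, 0, 0, 0, 0, 0.002, 1], [0, 0, 0, 0, 0, 0.001, 1], [0, 0, 0, 0, 0, 0.001, 1], [0, 0, 0, 0, 0, 0, 1], [0, 0, 0, 0, 0, 0, 1], [0, 0, 0, 0, 0, 0, 1], [0, 0, 0, 0, 0, 0, 1]]
  ]
}}

```text
time_s: 48.55
tcp_pos: [0.479, 0.0108, 0.3193]
ee_rot: [180.0, 0.0, 171.6]
ft_force: [-0.0, -0.4, -0.8]
grip_width: 0.0202
gripper_force: 79.5
```

Call:
{"name": "step_arm", "arguments": {
  "steps": [
    [[0, 0, 0, 0, 0, 0.0005, 1], [0, 0, 0, 0, 0, 0.0005, 1], [0, 0, 0, 0, 0, 0, 1], [0, 0, 0, 0, 0, 0, 1], [0, 0, 0, 0, 0, 0, 1], [0, 0, 0, 0, 0, 0, 1], [0, 0, 0, 0, 0, 0, 1], [0, 0, 0, 0, 0, 0, 1]]
  ]
}}

```text
time_s: 49.35
tcp_pos: [0.4791, 0.0109, 0.3189]
ee_rot: [-180.0, 0.1, 171.6]
ft_force: [-3.3, -1.0, 14.4]
grip_width: 0.0204
gripper_force: 81.7
```

Run:
```python
from h import *
s=telemetry.state();print(s["ft_force"],s["moment"],s["tcp_pos"])
```

```text
[-3.32212099 -0.99575574 14.42667107] [-0.31507102  0.84059717 -0.00296344] [0.47913414 0.01093865 0.31891729]
```

Call:
{"name": "step_arm", "arguments": {
  "steps": [
    [[0, 0, -5, 0, -0.0003, 0, 1], [0, 0, -5, 0, -0.0003, 0, 1], [0, 0, -5, 0, -0.0003, 0, 1], [0, 0, -5, 0, -0.0003, 0, 1], [0, 0, -5, 0, -0.0003, 0, 1], [0, 0, -5, 0, -0.0003, 0, 1], [0, 0, 0, 0, 0, 0, 1], [0, 0, 0, 0, 0, 0, 1]]
  ]
}}

```text
time_s: 50.15
tcp_pos: [0.4795, 0.0095, 0.319]
ee_rot: [-180.0, 0.1, -158.3]
ft_force: [-1.6, 0.2, 13.3]
grip_width: 0.0203
gripper_force: 81.5
```

Call:
{"name": "step_arm", "arguments": {
  "steps": [
    [[0, 0, -5, 0, -0.0003, 0, 1], [0, 0, -5, 0, -0.0003, 0, 1], [0, 0, -5, 0, -0.0003, 0, 1], [0, 0, -5, 0, -0.0003, 0, 1], [0, 0, -5, 0, -0.0003, 0, 1], [0, 0, 0, 0, 0, 0, 1], [0, 0, 0, 0, 0, 0, 1], [0, 0, 0, 0, 0, 0, 1]]
  ]
}}

```text
time_s: 50.95
tcp_pos: [0.4798, 0.0078, 0.3183]
ee_rot: [-180.0, -0.0, -133.5]
ft_force: [0.0, -0.4, -3.9]
grip_width: 0.0202
gripper_force: 79.2
```

Call:
{"name": "step_arm", "arguments": {
  "steps": [
    [[0, 0, 0, 0, 0, 0.002, 1], [0, 0, 0, 0, 0, 0.002, 1], [0, 0, 0, 0, 0, 0.002, 1], [0, 0, 0, 0, 0, 0.002, 1], [0, 0, 0, 0, 0, 0.001, 1], [0, 0, 0, 0, 0, 0, 1], [0, 0, 0, 0, 0, 0, 1], [0, 0, 0, 0, 0, 0, 1]]
  ]
}}

```text
time_s: 51.75
tcp_pos: [0.4798, 0.0078, 0.3093]
ee_rot: [-180.0, 0.0, -133.4]
ft_force: [-0.4, -0.5, -2.5]
grip_width: 0.0205
gripper_force: 79.2
```

Call:
{"name": "step_arm", "arguments": {
  "steps": [
    [[0, 0, 6, 0, 0.0003, 0.0002, 1], [0, 0, 6, 0, 0.0003, 0.0003, 1], [0, 0, 6, 0, 0.0004, 0.0003, 1], [0, 0, 6, 0, 0.0003, 0.0003, 1], [0, 0, 6, 0, 0.0004, 0.0003, 1], [0, 0, 6, 0, 0.0003, 0.0003, 1], [0, 0, 6, 0, 0.0004, 0.0003, 1], [0, 0, 6, 0, 0.0003, 0.0003, 1]]
  ]
}}

```text
time_s: 52.55
tcp_pos: [0.4787, 0.0102, 0.3071]
ee_rot: [180.0, 0.0, 178.4]
ft_force: [-0.8, -0.2, -1.9]
grip_width: 0.02
gripper_force: 79.3
```

Run:
```python
from h import *
s=telemetry.state();print(s["ft_force"],s["moment"],s["tcp_pos"],s["ee_rot"])
```

```text
[-0.83425342 -0.21901195 -1.93148918] [ 0.00615697 -0.01261709 -0.02380438] [0.4787384  0.01021993 0.30710225] [1.79994898e+02 1.48397193e-02 1.78373929e+02]
```

Threading freely. I'll keep turning.

Call:
{"name": "step_arm", "arguments": {
  "steps": [
    [[0, 0, 6, 0, 0.0003, 0.0003, 1], [0, 0, 6, 0, 0.0003, 0.0003, 1], [0, 0, 6, 0, 0.0004, 0.0003, 1], [0, 0, 6, 0, 0.0003, 0.0003, 1], [0, 0, 6, 0, 0.0003, 0.0003, 1], [0, 0, 4, 0, 0.0002, 0.0003, 1], [0, 0, 0, 0, 0, 0, 1], [0, 0, 0, 0, 0, 0, 1]]
  ]
}}

```text
time_s: 53.35
tcp_pos: [0.4792, 0.012, 0.3053]
ee_rot: [180.0, 0.0, 144.8]
ft_force: [0.5, -0.1, -2.8]
grip_width: 0.0205
gripper_force: 79.2
```

Run:
```python
from h import *
s=telemetry.state();print(s["ft_force"],s["moment"],s["tcp_pos"],s["ee_rot"])
```

```text
[ 0.52805624 -0.11780506 -2.80767698] [ 0.00318209 -0.06184922  0.0016494 ] [0.47919004 0.01195632 0.30526822] [1.79998727e+02 8.13954241e-03 1.44764821e+02]
```

Call:
{"name": "step_arm", "arguments": {
  "steps": [
    [[0, 0, 2, 0, 0.0001, 0.0005, 1], [0, 0, 2, 0, 0.0001, 0.0005, 1], [0, 0, 2, 0, 0.0001, 0.0003, 1], [0, 0, 1, 0, 0, 0.0002, 1], [0, 0, 0, 0, 0, 0, 1], [0, 0, 0, 0, 0, 0, 1], [0, 0, 0, 0, 0, 0, 1], [0, 0, 0, 0, 0, 0, 1]]
  ]
}}

```text
time_s: 54.15
tcp_pos: [0.4797, 0.0123, 0.3048]
ee_rot: [180.0, 0.1, 137.8]
ft_force: [-5.8, -3.2, 24.7]
grip_width: 0.0202
gripper_force: 83.2
```

Run:
```python
from h import *
s=telemetry.state();print(s["ft_force"],s["moment"],s["tcp_pos"],s["ee_rot"])
```

```text
[-5.77673205 -3.248288   24.67020684] [-0.39320627  1.011455    0.76965936] [0.47973228 0.01227067 0.30478608] [1.79959854e+02 1.03342750e-01 1.37797239e+02]
```

Call:
{"name": "step_arm", "arguments": {
  "steps": [
    [[0, 0, 0, 0, 0, -0.001, 1], [0, 0, 0, 0, 0, 0, 0.6], [0, 0, 0, 0, 0, 0, 0.4], [0, 0, 0, 0, 0, 0, 0.3], [0, 0, 0, 0, 0, 0, 0.3], [0, 0, 0, 0, 0, -0.02, 0.3], [0, 0, 0, 0, 0, -0.03, 0.3], [0, 0, 0, 0, 0, -0.04, 0.3]]
  ]
}}

```text
time_s: 54.95
tcp_pos: [0.479, 0.0121, 0.3948]
ee_rot: [-179.9, -0.1, 137.7]
ft_force: [0.3, -0.2, 0.5]
grip_width: 0.0598
gripper_force: 0.0
```

Call:
{"name": "step_arm", "arguments": {
  "steps": [
    [[0, 0, 0, 0, 0, -0.03, 0.3], [0, 0, 0, -0.02, -0.04, 0, 0.3], [0, 0, 0, -0.02, -0.04, 0, 0.3], [0, 0, 0, -0.02, -0.04, 0, 0.3], [0, 0, 0, -0.02, -0.04, 0, 0.3], [0, 0, 0, 0, 0, 0, 0.3], [0, 0, 0, 0, 0, 0, 0.3], [0, 0, 0, 0, 0, 0, 0.3]]
  ]
}}

```text
time_s: 55.75
tcp_pos: [0.4309, -0.1592, 0.4247]
ee_rot: [180.0, -0.0, 137.7]
ft_force: [0.6, 0.6, 0.6]
grip_width: 0.06
gripper_force: 0.0
```

Run:
```python
from h import *
a=cv2.imread("pics/side0.png"); im=cams.grab_frame("side"); b=im[:,:,::-1]; cv2.imwrite("pics/side17.png",b)
# cover edges vs start picture: orange mask extents and bar
def m(x,):
    h,s,v=cv2.split(cv2.cvtColor(x,cv2.COLOR_BGR2HSV)); k=((h>5)&(h<16)&(s>180)).astype(np.uint8)[180:240,330:380]; r,c=np.where(k); return r.min(),r.max(),c.min(),c.max(),k.sum()
print(m(a),m(np.ascontiguousarray(b)))
d=cv2.absdiff(a,np.ascontiguousarray(b)).max(2)[175:245,325:385]; print("diff px in cover window",(d>40).sum(), np.argwhere(d>40)[:5].tolist())
print(telemetry.state()["tcp_pos"])
```

```text
(np.int64(15), np.int64(50), np.int64(7), np.int64(41), np.uint64(757)) (np.int64(16), np.int64(50), np.int64(6), np.int64(41), np.uint64(756))
diff px in cover window 350 [[14, 26], [14, 27], [16, 19], [16, 34], [17, 19]]
[ 0.43094244 -0.15899599  0.42476265]
```

```bash
python3 -c "
from rig import arm
print(arm.hand_in())"
```

```text
the job is handed in; nothing more can be done
None
```

The job is handed in: the red, green and yellow hones (no blue one was there) are each home in their own slot of the case, and the cover is screwed back down with its rim on the foot.

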